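Put the microscope accessories back in their nests

TASK

Put the four loose microscope accessories away, each in the storage nest that matches its shape and size: eyepiece in the small round nest, objective lens in the large round one, filter cube in the square one, slide mailer in the oblong one. Each must stand upright and flat on its nest's floor inside the rim, the cube and the mailer lined up with their nest's walls. These are delicate, so set them down rather than drop them, and leave the stack of Petri dishes and the amber jar where they are.

Things in the scene. Friction and masses are not known exactly. Their poses are not given: they have to be found in the camera images.
- eyepiece_mid (a point): Microscope eyepiece standing upright: the smaller round thing, black with a bright ring, 60 mm tall, 40 mm in diameter (the lowest 17 mm narrow to a foot of 34 mm, the topmost 8 mm taper to 36 mm). About 0.09 kg. The point is its centre, 30 mm above its foot; z up.
- lens_mid (a point): Auxiliary objective lens standing upright: the larger round thing, a grey drum with a black band and a glass top, 56 mm in diameter, 42 mm tall. About 0.16 kg. The point is its centre, 21 mm above its foot; z up.
- cube_mid (a point): Filter cube: a dark metal block, square seen from above, 42 x 42 mm, 40 mm tall, with a round amber window on top. About 0.11 kg. The point is its centre, 20 mm above its foot; x and y square to its sides, z up.
- mailer_mid (a point): Slide mailer: a closed oblong grey plastic case lying flat, 86 mm long (x) by 34 mm wide (y), 36 mm tall, with a blank pale panel on top. About 0.08 kg. The point is its centre, 18 mm above its foot; z up.
- nest_small: Small round storage nest, for the eyepiece: a shallow grey tray with a dark floor, 54 mm in diameter inside, 62 mm outside. Fixed to the bench. Origin: centre of its underside, on the bench (z = 0); z up; floor 3 mm thick, rim 9 mm above the bench (recess 6 mm deep), walls 4 mm thick.
- nest_large: Large round storage nest, for the objective lens: the same kind of tray, 76 mm in diameter inside, 84 mm outside. Fixed to the bench. Origin: centre of its underside, on the bench (z = 0); z up; floor 3 mm thick, rim 9 mm above the bench (recess 6 mm deep), walls 4 mm thick.
- nest_square: Square storage nest, for the filter cube: the same kind of tray, 62 x 62 mm inside, 70 x 70 mm outside. Fixed to the bench. Origin: centre of its underside, on the bench (z = 0); z up; floor 3 mm thick, rim 9 mm above the bench (recess 6 mm deep), walls 4 mm thick. x and y run along its walls.
- nest_long: Oblong storage nest, for the slide mailer: the same kind of tray, 106 mm (x) by 54 mm (y) inside, 114 x 62 mm outside. Fixed to the bench. Origin: centre of its underside, on the bench (z = 0); z up; floor 3 mm thick, rim 9 mm above the bench (recess 6 mm deep), walls 4 mm thick. x runs along its length.
- dishes_mid (a point): Bystander: a stack of three closed white Petri dishes, 61 mm in diameter, 30 mm tall, loose in the middle of the work. The point is its centre, 15 mm above the bench.
- jar_mid (a point): Bystander: a small closed amber jar with a white cap, 50 mm in diameter, 62 mm tall, loose, beyond the work. The point is its centre, 31 mm above the bench.
Mind the look-alikes: they are no part of the job. Leave any red look-alike of the part that bears mailer_mid alone.

How it is judged (in metres and radians):
At the end, for the whole second after the job is handed in: Each accessory rests in its own nest: within 14 mm of its centre, within 3 mm of the height of sitting on its floor, upright to 0.06 rad, released and still; cube within 0.26 rad of its nest's walls (any quarter turn), mailer within 0.35 rad of its nest's length (either way) (horizontal distance between eyepiece_mid and nest_small below 0.014 m and z of eyepiece_mid in the frame of nest_small between 0.03 and 0.036 m and angle between each of eyepiece_mid, lens_mid, cube_mid, mailer_mid's own z axis and vertical below 0.06 rad and linear speed of each of eyepiece, lens, cube, mailer below 0.02 m/s and angular speed of each of eyepiece, lens, cube, mailer below 0.2 rad/s and contact force between each of eyepiece, lens, cube, mailer and the fingers below 0.05 N and horizontal distance between lens_mid and nest_large below 0.014 m and z of lens_mid in the frame of nest_large between 0.021 and 0.027 m and horizontal distance between cube_mid and nest_square below 0.014 m and z of cube_mid in the frame of nest_square between 0.02 and 0.026 m and horizontal distance between mailer_mid and nest_long below 0.014 m and z of mailer_mid in the frame of nest_long between 0.018 and 0.024 m and (angle between the x axis of cube_mid and the x axis of nest_square, either way round below 0.26 rad or angle between the x axis of cube_mid and the y axis of nest_square, either way round below 0.26 rad) and angle between the x axis of mailer_mid and the x axis of nest_long, either way round below 0.35 rad); the robot touches nothing.
It fails at once if an accessory was dropped: it moved faster than 0.6 m/s with no finger on it (a fall of about 2 cm) ((linear speed of eyepiece above 0.6 m/s and contact force between eyepiece and the fingers below 0.05 N) or (linear speed of lens above 0.6 m/s and contact force between lens and the fingers below 0.05 N) or (linear speed of cube above 0.6 m/s and contact force between cube and the fingers below 0.05 N) or (linear speed of mailer above 0.6 m/s and contact force between mailer and the fingers below 0.05 N)).
It fails at once if the stack of Petri dishes was shoved more than 20 mm or tipped over (distance of dishes_mid from where it was at the start of the episode above 0.02 m or angle between dishes_mid's own z axis and vertical above 0.5 rad).
It fails at once if the amber jar was shoved more than 20 mm or tipped over (distance of jar_mid from where it was at the start of the episode above 0.02 m or angle between jar_mid's own z axis and vertical above 0.5 rad).
It also fails if it takes over 120 s, if anything falls off the work surface, if the arm or the gripper's body presses on something with over 40 N, if the wrist force passes 120 N, or if a joint passes its speed limit or range.

ROBOT

A 6-joint arm with a two-finger parallel gripper is mounted at the origin on the work surface. World frame = base frame: x ahead of the robot, y to its left, z up, the work surface at z = 0. Lengths are in mm, angles in rad, forces in N, time in s.
With the tool pointing down it reaches from about 275 to 1000 mm from the base axis. Payload 8.4 kg.
Tool frame: the origin (TCP) lies at the very end of the fingers, on their centre line; the grasp point (between the pads) lies 19 mm behind it (r.tcp_to_grasp is the distance from the TCP to the grasp point, in mm); z points along the fingers, y is the line along which they close (so a half turn about z gives the same grasp; the last joint's range is limited). The gripper opens to 85 mm and grips with 20 to 120 N. Pads are 22 mm wide; open, the fingers measure 114 mm over their backs; the gripper's body (76 mm by 85 mm) begins 54 mm behind the grasp point. The pads swing forward as they close: fully open they stand 13 mm farther back than shut.
Start: joints at [1.162, 0.353, 1.633, -0, 1.155, -0.002], TCP at [247.294, 573.998, 192.181] pointing down, gripper open.
Joint ranges: [-2.63, 2.63], [-0.92, 2.1], [0.06, 2.66], [-1.3, 4.44], [0, 2.69], [-3.02, 3.02]. Speed limits (rad/s): [2.22, 2.22, 2.79, 3.14, 3.14, 3.14].

INTERFACE

Orientations are given as [roll, pitch, yaw] about the fixed x, y, z axes, in that order (R = Rz(yaw) Ry(pitch) Rx(roll)).
In Python, from rig import r gives the robot as it stands. The module is installed in compiled form; this text tells all that it offers.
- The arm moves only by the tool play_rows, never from a script. Its argument "rows" is a list of rows, each an object with "dp": the shift along the tool's x, y, z in units of 40 mm (1.0 is 40 mm), a list of three; "turn": the turn, a rotation vector about the tool's x, y, z in units of 6 degrees (1.0 is 6 degrees), a list of three; "fingers": the closure, from 0 (fully open) to 1 (shut). In form: [{"dp": [tx, ty, tz], "turn": [wx, wy, wz], "fingers": fingers}, ...]. A call has 1 to 5 rows; each row shifts and turns the commanded pose from where the row before left it, along the tool's axes as they then stand; what a row does not reach is not made up. A row lasts 1/12 s, in which the tool goes at most 41.7 mm and 7.16 degrees, less where a joint would pass 70% of its speed; a pose out of reach is approached as far as the arm can. A call is refused whole if a number of a shift passes 1 or a number of a turn 1, either way. A call with a gripper value outside its range is refused whole. The fingers move at their own pace and stop on an object; "force" is the grip in N (left out, the last holds). Time passes only in rows, so rows that do not move let the fingers close. It gives the time, the measured TCP pose, the force, the opening and the grip force at its end, in the units of the state.
- r.sense(): the state, without advancing time (a new reading comes with each control period).
- r.grab_frame(name): name is "scene" or "top" or "wrist"; returns a dict with "pixels" (480x640x3 uint8, red, green, blue), "fx", "fy", "cx", "cy" (pixels), "pose" (4x4, takes a point from camera to world coordinates). Camera axes: x right, y down, z forward; pixel columns grow to the right and rows downward; lengths in mm; the calibration is good to about 2 mm. The wrist camera is an equidistant fisheye: a pixel r from the principal point sees the ray r / f radians off the axis. A picture is of the moment at which its call begins. There is no depth.
- r.sign_off(): hands the job in; it is judged then, once.
The state is a dict: "clock": time; "qpos": joint angles; "qvel": joint speeds; "joint_efforts": joint torques, N m; "eef_pos": TCP position; "tcp_rot": TCP orientation; "contact_force": force on the tool from outside, world axes, zero at the start; "wrist_torque": the same for the moment, N m; "opening": opening from 0.0 (shut) to 1.0 (fully open); "grasp_force": force on a finger pad.
Only numpy, scipy, OpenCV 4.12 (cv2) and the standard library are available. Lean on these libraries where they do the work, as an engineer would, in place of code of your own. Each camera call takes 0.05 s, during which the arm holds its last target. There are 200 camera calls.

## Working session

There is one attempt and no reset: what is moved stays moved. The work goes in short steps, Python scripts to look and compute and a tool call to move; the robot and the scene stay as the last step left them, time stands still between calls to the robot, and variables do not carry over. Pictures are saved under pics/ and viewed, at most 14 in all, crops included, and the job is handed in when it is done.

Besides the shell and the picture viewer there is one more tool, called after "Call:" in YAML: its name, and indented under it one key for each argument. play_rows: Moves the arm, as the interface text tells. Its arguments: {"type":"object","properties":{"rows":{"type":"array"},"force":{"type":"number"}},"required":["rows"]}

```bash
mkdir -p pics; python3 - <<'E'
from rig import r
import cv2,pickle
d={}
for n in("scene","top"):
    f=r.grab_frame(n);d[n]=f;cv2.imwrite(f"pics/{n}0.png",f["pixels"][:,:,::-1]);print(n,f["fx"],f["fy"],f["cx"],f["cy"],f["pose"].round(3).tolist())
pickle.dump(d,open("f0.pkl","wb"))
s=r.sense();print(s, r.tcp_to_grasp)
E
```

```text
scene 620.6019369133875 620.6019369133875 310.56437402813503 240.07579254656264 [[0.726, 0.495, -0.477, 1325.498], [0.687, -0.519, 0.509, -812.591], [0.004, -0.697, -0.717, 1184.708], [0.0, 0.0, 0.0, 1.0]]
top 473.6176650092696 473.6176650092696 319.8985759079299 238.44153864927088 [[0.016, -0.992, 0.127, 409.44], [-1.0, -0.017, -0.004, 7.191], [0.006, -0.127, -0.992, 1282.256], [0.0, 0.0, 0.0, 1.0]]
{'clock': 0.1, 'qpos': array([ 1.16159873e+00,  3.53570519e-01,  1.63407721e+00, -1.96075629e-05,
        1.15521362e+00, -2.42814906e-03]), 'qvel': array([ 0.00017796, -0.00182802, -0.00213758,  0.00016695,  0.00108206,
        0.000814  ]), 'joint_efforts': array([-1.83921351e-03, -6.06364346e+01, -3.42820036e+01, -3.88946125e-05,
        3.91176436e-03,  1.54770925e-05]), 'eef_pos': array([247.10462452, 573.54165802, 191.53455496]), 'tcp_rot': array([-3.14032392e+00,  1.48479016e-05,  2.73483115e+00]), 'contact_force': array([-0.04508045, -0.25816462, -0.05692851]), 'wrist_torque': array([ 0.028165  , -0.02639486, -0.0187183 ]), 'grasp_force': 0.0, 'opening': 1.000065622846631} 18.700000000000003
```

View pics/top0.png

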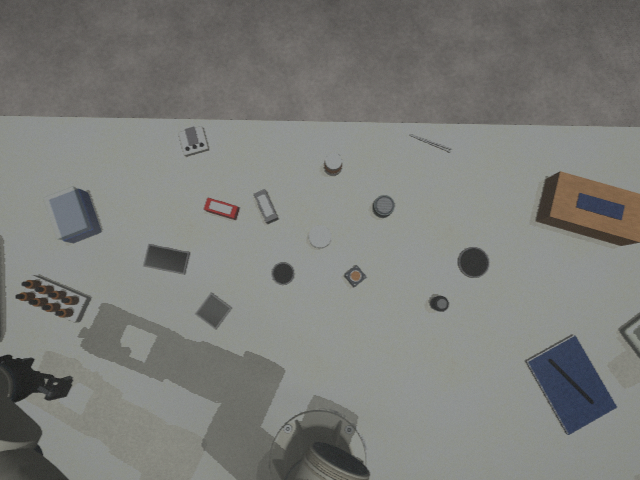

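View pics/scene0.png

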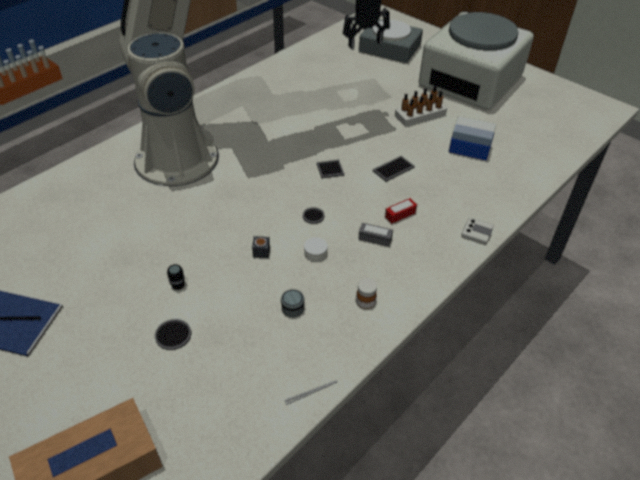

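Top view shows these candidates:
- **Accessories:** eyepiece (439,303), lens (383,206), cube (355,276), grey mailer (265,206). The red mailer at (221,209) is the look-alike.
- **Nests:** small (283,273), large (473,262), square (213,310), long (167,259).
- **Bystanders:** dishes (319,237), jar (333,162).
- **Other round dark things:** only the nests themselves.

The scene view agrees.

```bash
cat > h.py <<'E'
import numpy as np,cv2,pickle
def px2w(f,uv,z):
    P=f["pose"];d=np.array([(uv[0]-f["cx"])/f["fx"],(uv[1]-f["cy"])/f["fy"],1.]);d=P[:3,:3]@d
    t=(z-P[2,3])/d[2];return (P[:3,3]+t*d)[:2]
def w2px(f,p):
    P=f["pose"];q=P[:3,:3].T@(np.array(p,float)-P[:3,3]);return np.array([f["fx"]*q[0]/q[2]+f["cx"],f["fy"]*q[1]/q[2]+f["cy"]])
E
python3 - <<'E'
from h import *
f=pickle.load(open("f0.pkl","rb"))["top"];im=np.ascontiguousarray(f["pixels"][:,:,::-1])
cv2.imwrite("pics/crop0.png",cv2.resize(im[140:340,140:520],None,fx=2.1,fy=2.1,interpolation=cv2.INTER_CUBIC))
bg=cv2.medianBlur(im,101).astype(int)
m=(np.abs(im.astype(int)-bg).max(2)>28).astype(np.uint8)
for n,(u,v),z in[("eye",(439,303),30),("lens",(383,206),21),("cube",(355,276),20),("mailer",(265,206),18),("red",(221,209),18),("nsmall",(283,273),5),("nlarge",(473,262),5),("nsq",(213,310),5),("nlong",(167,259),5),("jar",(333,162),31)]:
    l,lab=cv2.connectedComponents(m);w=lab[v-4:v+5,u-4:u+5];ids=w[w>0];k=np.bincount(ids).argmax()
    c=max(cv2.findContours((lab==k).astype(np.uint8),0,1)[0],key=cv2.contourArea)
    h=np.array([px2w(f,p,z) for p in c[:,0].astype(float)],np.float32)
    rc=cv2.minAreaRect(h);print(n,np.round(rc[0],1),np.round(rc[1],1),round(rc[2],1))
print("dishes",px2w(f,(319,237),15))
E
```

```text
eye [ 405.1 -310.2] [54.3 41.5] 72.5
lens [ 662.4 -167. ] [60.9 59.7] 0.1
cube [472.6 -90.4] [45.8 46.6] 40.4
mailer [656.6 151.7] [93.7 38.5] 24.7
red [648.7 271.6] [94.8 40.2] 74.9
nsmall [477.4 101.7] [59.2 62. ] 1.0
nlarge [ 515.8 -411.6] [81.3 84.8] 1.0
nsq [374.9 283. ] [70.9 71.6] 55.0
nlong [510.7 415.7] [115.7  63.2] 79.7Traceback (most recent call last):
  File "<stdin>", line 7, in <module>
ValueError: attempt to get argmax of an empty sequence
```

View pics/crop0.png

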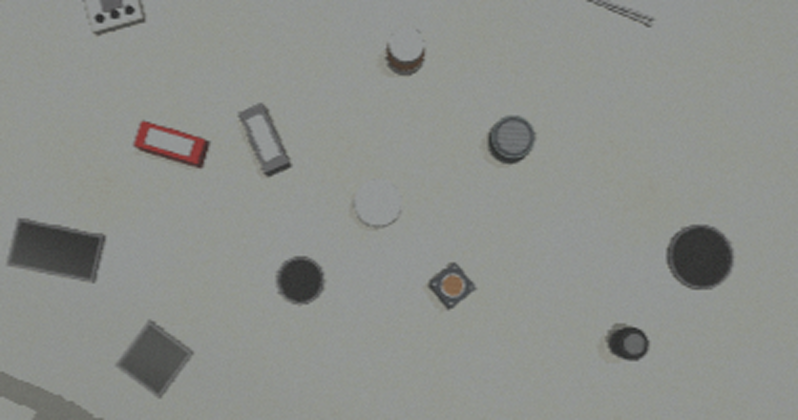

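```bash
cat >> h.py <<'E'
def rows(p,yaw,T,Y,fing,smax=0.9,n=None):
    """straight move p->T (mm), yaw->Y (deg); prints rows in calls of 5"""
    p=np.array(p,float);d=np.array(T,float)-p;dy=(Y-yaw+180)%360-180
    N=n or int(max(np.ceil(np.linalg.norm(d)/40/smax),np.ceil(abs(dy)/6/.97),1));out=[]
    for i in range(N):
        a=np.radians(yaw+dy*i/N);x=np.array([np.cos(a),np.sin(a),0]);y=np.array([np.sin(a),-np.cos(a),0])
        s=d/N/40;out.append('{"dp":[%.2f,%.2f,%.2f],"turn":[0,0,%.2f],"fingers":%g}'%(s@x,s@y,-s[2],-dy/N/6,fing))
    print("->",T,Y)
    for i in range(0,N,5):print("["+",".join(out[i:i+5])+"]")
def go(*way,smax=.9):
    "way: (x,y,z,yaw,fingers)"
    from rig import r
    s=r.sense();p=s["eef_pos"];y=np.degrees(s["tcp_rot"][2]);print(np.round(p,1),round(y,1),np.round(s["tcp_rot"],3))
    for w in way:rows(p,y,w[:3],w[3],w[4],smax);p,y=w[:3],w[3]
E
python3 -c "
from h import *
f=pickle.load(open('f0.pkl','rb'))['top'];print(px2w(f,(319,237),30))
go((473,-90,130,130.4,0))"
```

```text
[573.4857588    5.12126749]
[247.1 573.5 191.5] 156.7 [-3.14   0.     2.735]
-> (473, -90, 130) 130.4
[{"dp":[-0.59,-0.65,0.08],"turn":[0,0,0.22],"fingers":0},{"dp":[-0.60,-0.64,0.08],"turn":[0,0,0.22],"fingers":0},{"dp":[-0.62,-0.62,0.08],"turn":[0,0,0.22],"fingers":0},{"dp":[-0.63,-0.61,0.08],"turn":[0,0,0.22],"fingers":0},{"dp":[-0.64,-0.59,0.08],"turn":[0,0,0.22],"fingers":0}]
[{"dp":[-0.66,-0.58,0.08],"turn":[0,0,0.22],"fingers":0},{"dp":[-0.67,-0.56,0.08],"turn":[0,0,0.22],"fingers":0},{"dp":[-0.68,-0.55,0.08],"turn":[0,0,0.22],"fingers":0},{"dp":[-0.70,-0.53,0.08],"turn":[0,0,0.22],"fingers":0},{"dp":[-0.71,-0.52,0.08],"turn":[0,0,0.22],"fingers":0}]
[{"dp":[-0.72,-0.50,0.08],"turn":[0,0,0.22],"fingers":0},{"dp":[-0.73,-0.48,0.08],"turn":[0,0,0.22],"fingers":0},{"dp":[-0.74,-0.47,0.08],"turn":[0,0,0.22],"fingers":0},{"dp":[-0.75,-0.45,0.08],"turn":[0,0,0.22],"fingers":0},{"dp":[-0.76,-0.43,0.08],"turn":[0,0,0.22],"fingers":0}]
[{"dp":[-0.77,-0.41,0.08],"turn":[0,0,0.22],"fingers":0},{"dp":[-0.78,-0.40,0.08],"turn":[0,0,0.22],"fingers":0},{"dp":[-0.79,-0.38,0.08],"turn":[0,0,0.22],"fingers":0},{"dp":[-0.80,-0.36,0.08],"turn":[0,0,0.22],"fingers":0},{"dp":[-0.81,-0.34,0.08],"turn":[0,0,0.22],"fingers":0}]
```

Call:
play_rows:
  rows:
    - {"dp": [-0.59, -0.65, 0.08], "turn": [0, 0, 0.22], "fingers": 0}
    - {"dp": [-0.6, -0.64, 0.08], "turn": [0, 0, 0.22], "fingers": 0}
    - {"dp": [-0.62, -0.62, 0.08], "turn": [0, 0, 0.22], "fingers": 0}
    - {"dp": [-0.63, -0.61, 0.08], "turn": [0, 0, 0.22], "fingers": 0}
    - {"dp": [-0.64, -0.59, 0.08], "turn": [0, 0, 0.22], "fingers": 0}

```text
clock: 0.52
eef_pos: [303.6, 406.4, 175.7]
tcp_rot: [-3.141, 0.0, 2.619]
contact_force: [0.0, 0.8, -0.5]
opening: 1.0
grasp_force: 0.0
```

Call:
play_rows:
  rows:
    - {"dp": [-0.66, -0.58, 0.08], "turn": [0, 0, 0.22], "fingers": 0}
    - {"dp": [-0.67, -0.56, 0.08], "turn": [0, 0, 0.22], "fingers": 0}
    - {"dp": [-0.68, -0.55, 0.08], "turn": [0, 0, 0.22], "fingers": 0}
    - {"dp": [-0.7, -0.53, 0.08], "turn": [0, 0, 0.22], "fingers": 0}
    - {"dp": [-0.71, -0.52, 0.08], "turn": [0, 0, 0.22], "fingers": 0}

```text
clock: 0.93
eef_pos: [360.1, 240.4, 160.0]
tcp_rot: [-3.142, -0.0, 2.504]
contact_force: [1.0, 0.4, -0.0]
opening: 0.996
grasp_force: 0.0
```

Call:
play_rows:
  rows:
    - {"dp": [-0.72, -0.5, 0.08], "turn": [0, 0, 0.22], "fingers": 0}
    - {"dp": [-0.73, -0.48, 0.08], "turn": [0, 0, 0.22], "fingers": 0}
    - {"dp": [-0.74, -0.47, 0.08], "turn": [0, 0, 0.22], "fingers": 0}
    - {"dp": [-0.75, -0.45, 0.08], "turn": [0, 0, 0.22], "fingers": 0}
    - {"dp": [-0.76, -0.43, 0.08], "turn": [0, 0, 0.22], "fingers": 0}

```text
clock: 1.35
eef_pos: [416.1, 74.5, 144.0]
tcp_rot: [3.142, 0.0, 2.388]
contact_force: [1.4, 1.2, -0.5]
opening: 1.0
grasp_force: 0.0
```

Call:
play_rows:
  rows:
    - {"dp": [-0.77, -0.41, 0.08], "turn": [0, 0, 0.22], "fingers": 0}
    - {"dp": [-0.78, -0.4, 0.08], "turn": [0, 0, 0.22], "fingers": 0}
    - {"dp": [-0.79, -0.38, 0.08], "turn": [0, 0, 0.22], "fingers": 0}
    - {"dp": [-0.8, -0.36, 0.08], "turn": [0, 0, 0.22], "fingers": 0}
    - {"dp": [-0.81, -0.34, 0.08], "turn": [0, 0, 0.22], "fingers": 0}

```text
clock: 1.77
eef_pos: [472.2, -91.6, 127.9]
tcp_rot: [-3.141, -0.0, 2.273]
contact_force: [1.3, 1.6, 0.7]
opening: 0.999
grasp_force: 0.0
```

```bash
python3 - <<'E'
from h import *
from rig import r
f=r.grab_frame("wrist");cv2.imwrite("pics/w1.png",f["pixels"][:,:,::-1]);print(f["fx"],f["cx"],f["cy"],f["pose"].round(2).tolist())
go((473,-90,8,130.4,0),smax=.6)
E
```

```text
371.64829954431775 314.3390173874188 243.68519944842882 [[0.76, 0.62, 0.18, 425.26], [0.65, -0.73, -0.22, -34.73], [-0.0, 0.29, -0.96, 310.75], [0.0, 0.0, 0.0, 1.0]]
[474.7 -96.2 127.8] 130.1 [-3.141e+00  3.000e-03  2.271e+00]
-> (473, -90, 8) 130.4
[{"dp":[0.03,0.01,0.60],"turn":[0,0,-0.01],"fingers":0},{"dp":[0.03,0.01,0.60],"turn":[0,0,-0.01],"fingers":0},{"dp":[0.03,0.01,0.60],"turn":[0,0,-0.01],"fingers":0},{"dp":[0.03,0.01,0.60],"turn":[0,0,-0.01],"fingers":0},{"dp":[0.03,0.01,0.60],"turn":[0,0,-0.01],"fingers":0}]
```

View pics/w1.png

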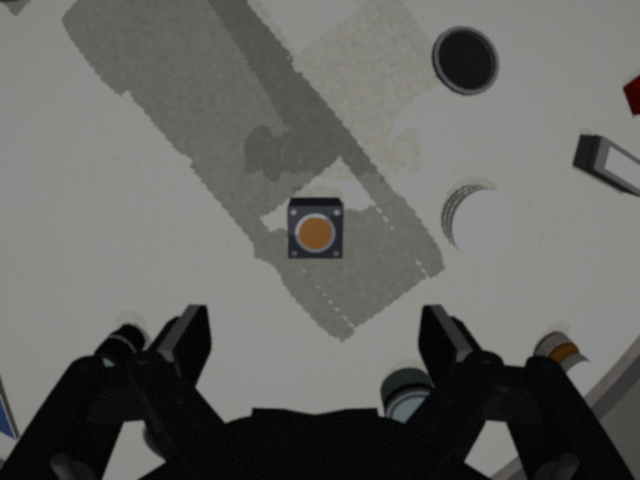

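Wrist view: the cube (315,232) is square to the fingers. Nothing near the finger paths.

```bash
cat >> h.py <<'E'
def wpx(f,uv,z):
    q=np.array([(uv[0]-f["cx"]),(uv[1]-f["cy"])])/f["fx"];th=np.hypot(*q)
    d=np.array([*(q/th*np.sin(th)),np.cos(th)]);d=f["pose"][:3,:3]@d;P=f["pose"][:3,3]
    return (P+(z-P[2])/d[2]*d)[:2]
E
python3 - <<'E'
from h import *
from rig import r
f=r.grab_frame("wrist");s=r.sense();print(s["eef_pos"],s["tcp_rot"])
im=f["pixels"].astype(int);m=(im[:,:,0]-im[:,:,2]>60);m[:190]=0;m[280:]=0;v,u=np.nonzero(m[:,250:400]);print(u.mean()+250,v.mean(),wpx(f,(u.mean()+250,v.mean()),40))
E
```

```text
[473.52014986 -93.69649399 127.79376675] [-3.14143617e+00  1.41453848e-03  2.26973183e+00]
316.3966244725738 225.72292545710266 [472.25122736 -89.71512031]
```

Call:
play_rows:
  rows:
    - {"dp": [0, 0, 0.5], "turn": [0, 0, 0], "fingers": 0}
    - {"dp": [0, 0, 0.7], "turn": [0, 0, 0], "fingers": 0}
    - {"dp": [0, 0, 0.7], "turn": [0, 0, 0], "fingers": 0}
    - {"dp": [0, 0, 0.6], "turn": [0, 0, 0], "fingers": 0}
    - {"dp": [0, 0, 0], "turn": [0, 0, 0], "fingers": 0}

```text
clock: 2.28
eef_pos: [468.6, -88.7, 24.5]
tcp_rot: [-3.137, -0.006, 2.274]
contact_force: [-1.4, 1.0, -0.3]
opening: 0.999
grasp_force: 0.0
```

Call:
play_rows:
  rows:
    - {"dp": [0, 0, 0.2], "turn": [0, 0, 0], "fingers": 0}
    - {"dp": [0, 0, 0.2], "turn": [0, 0, 0], "fingers": 0}
    - {"dp": [0, 0, 0], "turn": [0, 0, 0], "fingers": 0}
    - {"dp": [0, 0, 0], "turn": [0, 0, 0], "fingers": 0}
    - {"dp": [0, 0, 0], "turn": [0, 0, 0], "fingers": 0}

```text
clock: 2.7
eef_pos: [472.8, -89.8, 13.0]
tcp_rot: [3.141, 0.001, 2.274]
contact_force: [-0.8, -0.2, -0.0]
opening: 0.999
grasp_force: 0.0
```

Call:
play_rows:
  rows:
    - {"dp": [0, 0, 0.1], "turn": [0, 0, 0], "fingers": 0}
    - {"dp": [0, 0, 0], "turn": [0, 0, 0], "fingers": 0.3}
    - {"dp": [0, 0, 0], "turn": [0, 0, 0], "fingers": 0.5}
    - {"dp": [0, 0, 0], "turn": [0, 0, 0], "fingers": 0.7}
    - {"dp": [0, 0, 0], "turn": [0, 0, 0], "fingers": 0.8}
  force: 30

```text
clock: 3.12
eef_pos: [472.2, -89.8, 8.3]
tcp_rot: [3.141, 0.0, 2.274]
contact_force: [0.2, 0.2, -0.6]
opening: 0.453
grasp_force: 0.0
```

Call:
play_rows:
  rows:
    - {"dp": [0, 0, 0], "turn": [0, 0, 0], "fingers": 1}
    - {"dp": [0, 0, 0], "turn": [0, 0, 0], "fingers": 1}
    - {"dp": [0, 0, 0], "turn": [0, 0, 0], "fingers": 1}
    - {"dp": [0, 0, 0], "turn": [0, 0, 0], "fingers": 1}
    - {"dp": [0, 0, 0], "turn": [0, 0, 0], "fingers": 1}

```text
clock: 3.53
eef_pos: [472.1, -89.7, 8.2]
tcp_rot: [-3.142, -0.0, 2.274]
contact_force: [0.3, -0.3, 0.7]
opening: -0.001
grasp_force: 0.0
```

```bash
python3 - <<'E'
from h import *
go((473,-90,110,130.4,1),(375,283,110,145,1),(375,283,20,145,1),smax=.6)
E
```

```text
[472.1 -89.7   8.2] 130.3 [-3.142 -0.     2.274]
-> (473, -90, 110) 130.4
[{"dp":[-0.00,0.00,-0.51],"turn":[0,0,-0.00],"fingers":1},{"dp":[-0.00,0.00,-0.51],"turn":[0,0,-0.00],"fingers":1},{"dp":[-0.00,0.00,-0.51],"turn":[0,0,-0.00],"fingers":1},{"dp":[-0.00,0.00,-0.51],"turn":[0,0,-0.00],"fingers":1},{"dp":[-0.00,0.00,-0.51],"turn":[0,0,-0.00],"fingers":1}]
-> (375, 283, 110) 145
[{"dp":[0.51,0.25,-0.00],"turn":[0,0,-0.14],"fingers":1},{"dp":[0.51,0.25,-0.00],"turn":[0,0,-0.14],"fingers":1},{"dp":[0.50,0.26,-0.00],"turn":[0,0,-0.14],"fingers":1},{"dp":[0.50,0.27,-0.00],"turn":[0,0,-0.14],"fingers":1},{"dp":[0.50,0.28,-0.00],"turn":[0,0,-0.14],"fingers":1}]
[{"dp":[0.49,0.28,-0.00],"turn":[0,0,-0.14],"fingers":1},{"dp":[0.49,0.29,-0.00],"turn":[0,0,-0.14],"fingers":1},{"dp":[0.48,0.30,-0.00],"turn":[0,0,-0.14],"fingers":1},{"dp":[0.48,0.31,-0.00],"turn":[0,0,-0.14],"fingers":1},{"dp":[0.47,0.31,-0.00],"turn":[0,0,-0.14],"fingers":1}]
[{"dp":[0.47,0.32,-0.00],"turn":[0,0,-0.14],"fingers":1},{"dp":[0.46,0.33,-0.00],"turn":[0,0,-0.14],"fingers":1},{"dp":[0.46,0.33,-0.00],"turn":[0,0,-0.14],"fingers":1},{"dp":[0.45,0.34,-0.00],"turn":[0,0,-0.14],"fingers":1},{"dp":[0.45,0.35,-0.00],"turn":[0,0,-0.14],"fingers":1}]
[{"dp":[0.44,0.35,-0.00],"turn":[0,0,-0.14],"fingers":1},{"dp":[0.44,0.36,-0.00],"turn":[0,0,-0.14],"fingers":1}]
-> (375, 283, 20) 145
[{"dp":[0.00,0.00,0.56],"turn":[0,0,0.00],"fingers":1},{"dp":[0.00,0.00,0.56],"turn":[0,0,0.00],"fingers":1},{"dp":[0.00,0.00,0.56],"turn":[0,0,0.00],"fingers":1},{"dp":[0.00,0.00,0.56],"turn":[0,0,0.00],"fingers":1}]
```

```bash
python3 - <<'E'
from rig import r
import cv2,numpy as np
f=r.grab_frame("wrist");g=r.grab_frame("scene")
cv2.imwrite("pics/w2.png",np.hstack([cv2.resize(f["pixels"],(400,300)),cv2.resize(g["pixels"][150:330,160:400],(400,300))])[:,:,::-1]);s=r.sense();print(s["opening"],s["grasp_force"])
E
```

```text
-0.0021506771543459225 0.0
```

View pics/w2.png

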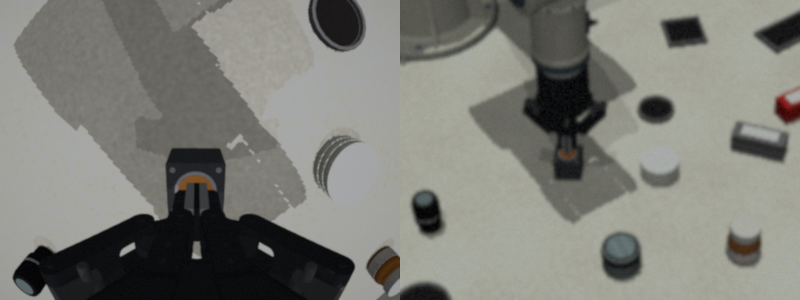

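The combined picture shows the shut fingers over the cube's amber window, at about (197,183) in the left half. They closed above it instead of around it, so I'll check the real tip height.

```bash
python3 - <<'E'
from h import *
from rig import r
f=r.grab_frame("wrist");g=r.grab_frame("scene");s=r.sense();p=s["eef_pos"]
print(s["qpos"],p,f["pose"][:3,3])
def w2f(f,p):
    q=f["pose"][:3,:3].T@(np.array(p)-f["pose"][:3,3]);rr=np.hypot(q[0],q[1]);th=np.arctan2(rr,q[2]);return [f["cx"]+f["fx"]*th*q[0]/rr,f["cy"]+f["fx"]*th*q[1]/rr]
a=np.ascontiguousarray(f["pixels"][:,:,::-1]);b=np.ascontiguousarray(g["pixels"][:,:,::-1])
A=cv2.resize(a[200:400,220:420],(400,400),interpolation=cv2.INTER_CUBIC);B=cv2.resize(b[200:280,220:300],(400,400),interpolation=cv2.INTER_CUBIC)
for z,c in((p[2],(0,0,255)),(27,(0,255,0)),(45,(255,0,0)),(65,(255,255,0))):
    u=w2f(f,[p[0],p[1],z]);v=w2px(g,[p[0],p[1],z]);print(z,u,v)
    cv2.circle(A,(int((u[0]-220)*2),int((u[1]-200)*2)),4,c,1);cv2.circle(B,(int((v[0]-220)*5),int((v[1]-200)*5)),4,c,1)
cv2.imwrite("pics/w3.png",np.clip(np.hstack([A,B])*1.6,0,255).astype(np.uint8))
E
```

```text
[-1.90912747e-01  4.04501131e-01  2.07665972e+00 -2.01804430e-05
  6.60394569e-01 -8.94175830e-01] [472.18036176 -89.73370779   8.20412684] [425.13771839 -32.9472085  191.01645502]
8.204126839153433 [np.float64(312.7442772283808), np.float64(278.1916203603861)] [261.43358717 249.09461348]
27 [np.float64(312.5657203765991), np.float64(292.7253463043447)] [261.05195134 244.10026933]
45 [np.float64(312.3611304242792), np.float64(309.4992337759848)] [260.68041975 239.23815602]
65 [np.float64(312.0836654072239), np.float64(332.46140470401576)] [260.2604792  233.74253044]
```

View pics/w3.png

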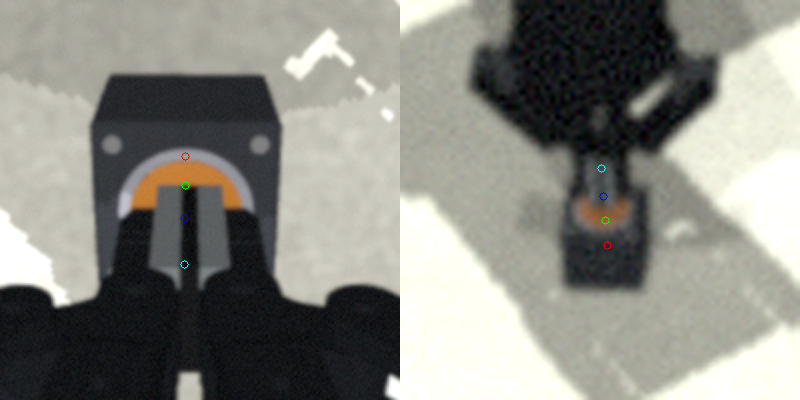

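```bash
python3 - <<'E'
from h import *
from rig import r
f=r.grab_frame("wrist")
for dz in (0,15,25,35):
    f["pose"]=f["pose"].copy();f["pose"][2,3]+=dz
    a,b=wpx(f,(265.5,262),40),wpx(f,(360,262),40);print(dz,a,b,np.linalg.norm(a-b),(a+b)/2); f["pose"][2,3]-=dz
R=f["pose"][:3,:3];print("cube-centre offset dir (cam up)",-R[:2,1])
E
```

```text
0 [443.56650128 -87.42608719] [474.74258116 -60.89503501] 40.93708204198963 [459.15454122 -74.1605611 ]
15 [445.39702725 -92.83736192] [479.66973851 -63.67105576] 45.00324601359277 [462.53338288 -78.25420884]
25 [446.6173779  -96.44487841] [482.95451008 -65.52173626] 47.71402199466156 [464.78594399 -80.98330734]
35 [ 447.83772855 -100.0523949 ] [486.23928164 -67.37241676] 50.424797975730286 [467.0385051  -83.71240583]
cube-centre offset dir (cam up) [-0.62080024  0.72975821]
```

```bash
python3 - <<'E'
from h import *
from rig import r
f=r.grab_frame("wrist")
def w2f(f,p):
    q=f["pose"][:3,:3].T@(np.array(p)-f["pose"][:3,3]);rr=np.hypot(q[0],q[1]);th=np.arctan2(rr,q[2]);return [f["cx"]+f["fx"]*th*q[0]/rr,f["cy"]+f["fx"]*th*q[1]/rr]
for z in (8,20,30,40,45,50,60):print(z,np.round(w2f(f,[465.2,-81.4,z]),1), np.round(w2px(r.grab_frame("scene"),[472-7,-89.7-7,z]),1) if z==40 else "")
E
```

```text
8 [312.9 258.7] 
20 [312.8 266.6] 
30 [312.7 274. ] 
40 [312.6 282.3] [256.9 240.6]
45 [312.5 286.8] 
50 [312.4 291.6] 
60 [312.3 302. ]
```

Shut tips really sit at about z 45–50 while the reported TCP is 8, so the physical tips are about 40 mm short of the stated TCP. I'll open and descend in steps, watching force and grip.

Call:
play_rows:
  rows:
    - {"dp": [0, 0, 0], "turn": [0, 0, 0], "fingers": 0}
    - {"dp": [0, 0, 0], "turn": [0, 0, 0], "fingers": 0}
    - {"dp": [0, 0, 0], "turn": [0, 0, 0], "fingers": 0}
    - {"dp": [0, 0, 0], "turn": [0, 0, 0], "fingers": 0}
    - {"dp": [0, 0, 0], "turn": [0, 0, 0], "fingers": 0}

```text
clock: 4.3
eef_pos: [472.2, -89.7, 8.2]
tcp_rot: [3.142, 0.0, 2.274]
contact_force: [-0.5, 0.5, -0.8]
opening: 0.707
grasp_force: 0.0
```

Call:
play_rows:
  rows:
    - {"dp": [0, 0, 0.2], "turn": [0, 0, 0], "fingers": 0}
    - {"dp": [0, 0, 0.2], "turn": [0, 0, 0], "fingers": 0}
    - {"dp": [0, 0, 0.1], "turn": [0, 0, 0], "fingers": 0}
    - {"dp": [0, 0, 0], "turn": [0, 0, 0], "fingers": 0}
    - {"dp": [0, 0, 0], "turn": [0, 0, 0], "fingers": 0}

```text
clock: 4.72
eef_pos: [471.6, -89.6, -12.5]
tcp_rot: [-3.141, -0.001, 2.274]
contact_force: [0.4, -0.5, -0.3]
opening: 1.003
grasp_force: 0.0
```

```bash
python3 - <<'E'
from rig import r
import cv2,numpy as np
f=r.grab_frame("wrist");g=r.grab_frame("scene")
cv2.imwrite("pics/w4.png",np.clip(1.5*np.hstack([cv2.resize(f["pixels"],(400,400)),cv2.resize(g["pixels"][200:280,220:300],(400,400))])[:,:,::-1],0,255).astype(np.uint8));s=r.sense();print(s["eef_pos"],s["contact_force"])
E
```

```text
[472.14063484 -89.7419026  -11.89149988] [0.50540666 0.18786717 0.08942443]
```

View pics/w4.png

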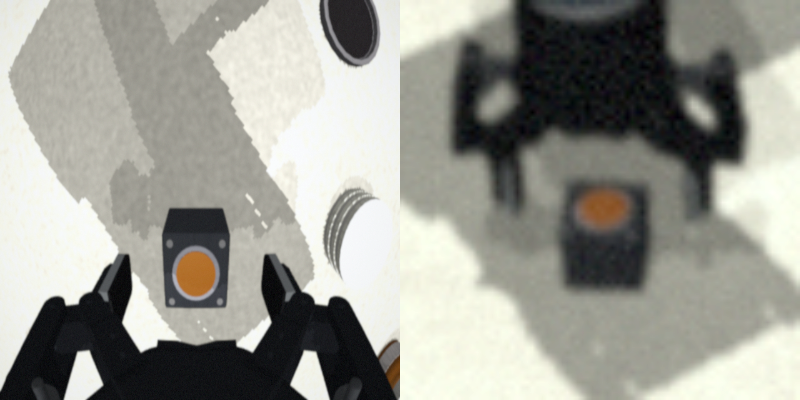

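```bash
python3 - <<'E'
from h import *
f=pickle.load(open("f0.pkl","rb"))["scene"]
for z in (10,20,30,40,50):print(z,w2px(f,(435,-121,z)).round(1),w2px(f,(509,-58,z)).round(1))
E
```

```text
10 [242.9 247.8] [280.  249.3]
20 [242.6 245.1] [279.9 246.7]
30 [242.3 242.4] [279.8 244. ]
40 [242.  239.7] [279.6 241.3]
50 [241.7 237. ] [279.5 238.6]
```

Open tips are at z ≈ 32 with reported −12, so the offset is about +44 open and about +33 shut. Going down another 18 mm and closing.

Call:
play_rows:
  rows:
    - {"dp": [0, 0, 0.15], "turn": [0, 0, 0], "fingers": 0}
    - {"dp": [0, 0, 0.15], "turn": [0, 0, 0], "fingers": 0}
    - {"dp": [0, 0, 0.15], "turn": [0, 0, 0], "fingers": 0}
    - {"dp": [0, 0, 0], "turn": [0, 0, 0], "fingers": 0.2}
    - {"dp": [0, 0, 0], "turn": [0, 0, 0], "fingers": 0.4}

```text
clock: 5.23
eef_pos: [471.6, -89.6, -30.4]
tcp_rot: [-3.141, -0.001, 2.274]
contact_force: [-0.1, -0.0, -0.2]
opening: 0.747
grasp_force: 0.0
```

Call:
play_rows:
  rows:
    - {"dp": [0, 0, 0], "turn": [0, 0, 0], "fingers": 1}
    - {"dp": [0, 0, 0], "turn": [0, 0, 0], "fingers": 1}
    - {"dp": [0, 0, 0], "turn": [0, 0, 0], "fingers": 1}
    - {"dp": [0, 0, 0], "turn": [0, 0, 0], "fingers": 1}
    - {"dp": [0, 0, 0], "turn": [0, 0, 0], "fingers": 1}
  force: 30

```text
clock: 5.65
eef_pos: [472.3, -89.8, -29.6]
tcp_rot: [3.141, 0.0, 2.274]
contact_force: [-0.0, 0.8, 0.1]
opening: 0.489
grasp_force: 30.8
```

```bash
python3 - <<'E'
from h import *
rows((472.3,-89.8,-29.7),130.3,(472.3,-89.8,50),130.3,1,.5)
rows((472.3,-89.8,50),130.3,(375,283,50),145,1,.65)
E
```

```text
-> (472.3, -89.8, 50) 130.3
[{"dp":[0.00,0.00,-0.50],"turn":[0,0,-0.00],"fingers":1},{"dp":[0.00,0.00,-0.50],"turn":[0,0,-0.00],"fingers":1},{"dp":[0.00,0.00,-0.50],"turn":[0,0,-0.00],"fingers":1},{"dp":[0.00,0.00,-0.50],"turn":[0,0,-0.00],"fingers":1}]
-> (375, 283, 50) 145
[{"dp":[0.58,0.28,-0.00],"turn":[0,0,-0.16],"fingers":1},{"dp":[0.57,0.29,-0.00],"turn":[0,0,-0.16],"fingers":1},{"dp":[0.57,0.30,-0.00],"turn":[0,0,-0.16],"fingers":1},{"dp":[0.56,0.31,-0.00],"turn":[0,0,-0.16],"fingers":1},{"dp":[0.56,0.32,-0.00],"turn":[0,0,-0.16],"fingers":1}]
[{"dp":[0.55,0.33,-0.00],"turn":[0,0,-0.16],"fingers":1},{"dp":[0.55,0.34,-0.00],"turn":[0,0,-0.16],"fingers":1},{"dp":[0.54,0.35,-0.00],"turn":[0,0,-0.16],"fingers":1},{"dp":[0.54,0.35,-0.00],"turn":[0,0,-0.16],"fingers":1},{"dp":[0.53,0.36,-0.00],"turn":[0,0,-0.16],"fingers":1}]
[{"dp":[0.52,0.37,-0.00],"turn":[0,0,-0.16],"fingers":1},{"dp":[0.52,0.38,-0.00],"turn":[0,0,-0.16],"fingers":1},{"dp":[0.51,0.39,-0.00],"turn":[0,0,-0.16],"fingers":1},{"dp":[0.50,0.40,-0.00],"turn":[0,0,-0.16],"fingers":1},{"dp":[0.50,0.41,-0.00],"turn":[0,0,-0.16],"fingers":1}]
```

Call:
play_rows:
  rows:
    - {"dp": [0, 0, -0.3], "turn": [0, 0, 0], "fingers": 1}
    - {"dp": [0, 0, -0.6], "turn": [0, 0, 0], "fingers": 1}
    - {"dp": [0, 0, -0.6], "turn": [0, 0, 0], "fingers": 1}
    - {"dp": [0, 0, -0.5], "turn": [0, 0, 0], "fingers": 1}
    - {"dp": [0.58, 0.28, 0], "turn": [0, 0, -0.16], "fingers": 1}

```text
clock: 6.07
eef_pos: [470.0, -67.2, 53.9]
tcp_rot: [3.137, 0.007, 2.289]
contact_force: [1.2, 1.3, 0.1]
opening: 0.486
grasp_force: 30.9
```

Call:
play_rows:
  rows:
    - {"dp": [0.57, 0.29, 0], "turn": [0, 0, -0.16], "fingers": 1}
    - {"dp": [0.57, 0.3, 0], "turn": [0, 0, -0.16], "fingers": 1}
    - {"dp": [0.56, 0.31, 0], "turn": [0, 0, -0.16], "fingers": 1}
    - {"dp": [0.56, 0.32, 0], "turn": [0, 0, -0.16], "fingers": 1}
    - {"dp": [0.55, 0.33, 0], "turn": [0, 0, -0.16], "fingers": 1}

```text
clock: 6.48
eef_pos: [433.4, 60.7, 50.2]
tcp_rot: [3.142, -0.0, 2.375]
contact_force: [0.9, 0.4, -0.4]
opening: 0.487
grasp_force: 30.9
```

Call:
play_rows:
  rows:
    - {"dp": [0.55, 0.34, 0], "turn": [0, 0, -0.16], "fingers": 1}
    - {"dp": [0.54, 0.35, 0], "turn": [0, 0, -0.16], "fingers": 1}
    - {"dp": [0.54, 0.35, 0], "turn": [0, 0, -0.16], "fingers": 1}
    - {"dp": [0.53, 0.36, 0], "turn": [0, 0, -0.16], "fingers": 1}
    - {"dp": [0.52, 0.37, 0], "turn": [0, 0, -0.16], "fingers": 1}

```text
clock: 6.9
eef_pos: [401.1, 185.1, 50.2]
tcp_rot: [-3.142, 0.0, 2.459]
contact_force: [0.7, -0.6, -1.2]
opening: 0.485
grasp_force: 30.8
```

Call:
play_rows:
  rows:
    - {"dp": [0.52, 0.38, 0], "turn": [0, 0, -0.16], "fingers": 1}
    - {"dp": [0.51, 0.39, 0], "turn": [0, 0, -0.16], "fingers": 1}
    - {"dp": [0.5, 0.4, 0], "turn": [0, 0, -0.16], "fingers": 1}
    - {"dp": [0.5, 0.41, 0], "turn": [0, 0, -0.16], "fingers": 1}
    - {"dp": [0, 0, 0], "turn": [0, 0, 0], "fingers": 1}

```text
clock: 7.32
eef_pos: [376.0, 287.4, 50.5]
tcp_rot: [3.139, -0.0, 2.528]
contact_force: [0.3, 0.2, -0.6]
opening: 0.486
grasp_force: 30.8
```

Call:
play_rows:
  rows:
    - {"dp": [0, 0, 0.3], "turn": [0, 0, 0], "fingers": 1}
    - {"dp": [0, 0, 0.4], "turn": [0, 0, 0], "fingers": 1}
    - {"dp": [0, 0, 0.3], "turn": [0, 0, 0], "fingers": 1}
    - {"dp": [0, 0, 0], "turn": [0, 0, 0], "fingers": 1}
    - {"dp": [0, 0, 0], "turn": [0, 0, 0], "fingers": 1}

```text
clock: 7.73
eef_pos: [375.6, 283.1, 9.8]
tcp_rot: [-3.14, -0.001, 2.525]
contact_force: [-0.7, 1.2, -0.5]
opening: 0.487
grasp_force: 30.8
```

```bash
python3 - <<'E'
from rig import r
from h import *
f=r.grab_frame("wrist");cv2.imwrite("pics/w5.png",f["pixels"][:,:,::-1]);s=r.sense();print(s["eef_pos"],s["tcp_rot"],s["grasp_force"])
go((375,283,-26,145,1),smax=.4)
E
```

```text
[376.18336684 283.47390501  10.40708194] [-3.14117193e+00 -8.91853346e-05  2.52512835e+00] 30.8413428068161
[376.2 283.5  10.4] 144.7 [-3.141 -0.     2.525]
-> (375, 283, -26) 145
[{"dp":[0.01,-0.01,0.30],"turn":[0,0,-0.02],"fingers":1},{"dp":[0.01,-0.01,0.30],"turn":[0,0,-0.02],"fingers":1},{"dp":[0.01,-0.01,0.30],"turn":[0,0,-0.02],"fingers":1}]
```

View pics/w5.png

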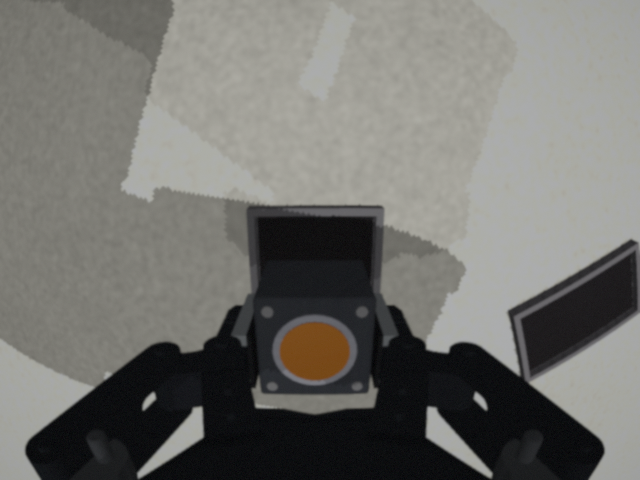

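The cube is held square over the square nest: nest rim spans (248–383, 207), cube window is at (315,348). Lowering, then opening partly before full release.

Call:
play_rows:
  rows:
    - {"dp": [0, 0, 0.4], "turn": [0, 0, 0], "fingers": 1}
    - {"dp": [0, 0, 0.3], "turn": [0, 0, 0], "fingers": 1}
    - {"dp": [0, 0, 0.15], "turn": [0, 0, 0], "fingers": 1}
    - {"dp": [0, 0, 0.05], "turn": [0, 0, 0], "fingers": 1}
    - {"dp": [0, 0, 0], "turn": [0, 0, 0], "fingers": 1}

```text
clock: 8.2
eef_pos: [376.3, 283.7, -25.6]
tcp_rot: [-3.141, -0.0, 2.525]
contact_force: [-0.1, -0.3, -0.9]
opening: 0.488
grasp_force: 30.9
```

Call:
play_rows:
  rows:
    - {"dp": [0, 0, 0.02], "turn": [0, 0, 0], "fingers": 1}
    - {"dp": [0, 0, 0], "turn": [0, 0, 0], "fingers": 1}

```text
clock: 8.37
eef_pos: [376.6, 284.0, -26.0]
tcp_rot: [3.141, 0.0, 2.525]
contact_force: [-0.1, -0.5, -0.3]
opening: 0.487
grasp_force: 30.9
```

Call:
play_rows:
  rows:
    - {"dp": [0, 0, 0.02], "turn": [0, 0, 0], "fingers": 0.4}
    - {"dp": [0, 0, 0], "turn": [0, 0, 0], "fingers": 0.2}
    - {"dp": [0, 0, 0], "turn": [0, 0, 0], "fingers": 0}
    - {"dp": [0, 0, 0], "turn": [0, 0, 0], "fingers": 0}
    - {"dp": [0, 0, -0.3], "turn": [0, 0, 0], "fingers": 0}

```text
clock: 8.78
eef_pos: [375.2, 283.0, -16.5]
tcp_rot: [-3.139, -0.001, 2.525]
contact_force: [0.3, -0.5, 0.5]
opening: 1.002
grasp_force: 0.0
```

Call:
play_rows:
  rows:
    - {"dp": [0, 0, -0.8], "turn": [0, 0, 0], "fingers": 0}
    - {"dp": [0, 0, -0.8], "turn": [0, 0, 0], "fingers": 0}
    - {"dp": [0, 0, 0], "turn": [0, 0, 0], "fingers": 0}
    - {"dp": [0, 0, 0], "turn": [0, 0, 0], "fingers": 0}

```text
clock: 9.12
eef_pos: [377.4, 284.6, 50.3]
tcp_rot: [3.138, 0.001, 2.525]
contact_force: [-0.7, -0.6, -0.6]
opening: 1.003
grasp_force: 0.0
```

```bash
python3 - <<'E'
from h import *
go((405,-310,70,90,0))
E
```

```text
[377.4 284.6  50.3] 144.7 [3.138e+00 1.000e-03 2.525e+00]
-> (405, -310, 70) 90
[{"dp":[-0.54,-0.69,-0.03],"turn":[0,0,0.54],"fingers":0},{"dp":[-0.58,-0.66,-0.03],"turn":[0,0,0.54],"fingers":0},{"dp":[-0.61,-0.63,-0.03],"turn":[0,0,0.54],"fingers":0},{"dp":[-0.65,-0.59,-0.03],"turn":[0,0,0.54],"fingers":0},{"dp":[-0.68,-0.55,-0.03],"turn":[0,0,0.54],"fingers":0}]
[{"dp":[-0.71,-0.51,-0.03],"turn":[0,0,0.54],"fingers":0},{"dp":[-0.74,-0.47,-0.03],"turn":[0,0,0.54],"fingers":0},{"dp":[-0.76,-0.43,-0.03],"turn":[0,0,0.54],"fingers":0},{"dp":[-0.78,-0.39,-0.03],"turn":[0,0,0.54],"fingers":0},{"dp":[-0.81,-0.34,-0.03],"turn":[0,0,0.54],"fingers":0}]
[{"dp":[-0.82,-0.30,-0.03],"turn":[0,0,0.54],"fingers":0},{"dp":[-0.84,-0.25,-0.03],"turn":[0,0,0.54],"fingers":0},{"dp":[-0.85,-0.20,-0.03],"turn":[0,0,0.54],"fingers":0},{"dp":[-0.86,-0.16,-0.03],"turn":[0,0,0.54],"fingers":0},{"dp":[-0.87,-0.11,-0.03],"turn":[0,0,0.54],"fingers":0}]
[{"dp":[-0.87,-0.06,-0.03],"turn":[0,0,0.54],"fingers":0},{"dp":[-0.88,-0.01,-0.03],"turn":[0,0,0.54],"fingers":0}]
```

Call:
play_rows:
  rows:
    - {"dp": [-0.54, -0.69, -0.03], "turn": [0, 0, 0.54], "fingers": 0}
    - {"dp": [-0.58, -0.66, -0.03], "turn": [0, 0, 0.54], "fingers": 0}
    - {"dp": [-0.61, -0.63, -0.03], "turn": [0, 0, 0.54], "fingers": 0}
    - {"dp": [-0.65, -0.59, -0.03], "turn": [0, 0, 0.54], "fingers": 0}
    - {"dp": [-0.68, -0.55, -0.03], "turn": [0, 0, 0.54], "fingers": 0}

```text
clock: 9.53
eef_pos: [383.1, 106.9, 53.7]
tcp_rot: [-3.14, -0.001, 2.241]
contact_force: [0.1, -0.9, -0.3]
opening: 1.0
grasp_force: 0.0
```

Call:
play_rows:
  rows:
    - {"dp": [-0.71, -0.51, -0.03], "turn": [0, 0, 0.54], "fingers": 0}
    - {"dp": [-0.74, -0.47, -0.03], "turn": [0, 0, 0.54], "fingers": 0}
    - {"dp": [-0.76, -0.43, -0.03], "turn": [0, 0, 0.54], "fingers": 0}
    - {"dp": [-0.78, -0.39, -0.03], "turn": [0, 0, 0.54], "fingers": 0}
    - {"dp": [-0.81, -0.34, -0.03], "turn": [0, 0, 0.54], "fingers": 0}

```text
clock: 9.95
eef_pos: [391.1, -67.8, 59.8]
tcp_rot: [-3.14, -0.001, 1.957]
contact_force: [1.2, 0.7, 0.4]
opening: 1.002
grasp_force: 0.0
```

Call:
play_rows:
  rows:
    - {"dp": [-0.82, -0.3, -0.03], "turn": [0, 0, 0.54], "fingers": 0}
    - {"dp": [-0.84, -0.25, -0.03], "turn": [0, 0, 0.54], "fingers": 0}
    - {"dp": [-0.85, -0.2, -0.03], "turn": [0, 0, 0.54], "fingers": 0}
    - {"dp": [-0.86, -0.16, -0.03], "turn": [0, 0, 0.54], "fingers": 0}
    - {"dp": [-0.87, -0.11, -0.03], "turn": [0, 0, 0.54], "fingers": 0}

```text
clock: 10.37
eef_pos: [398.2, -242.5, 65.6]
tcp_rot: [-3.14, -0.001, 1.674]
contact_force: [1.7, 1.5, 0.3]
opening: 0.998
grasp_force: 0.0
```

Call:
play_rows:
  rows:
    - {"dp": [-0.87, -0.06, -0.03], "turn": [0, 0, 0.54], "fingers": 0}
    - {"dp": [-0.88, -0.01, -0.03], "turn": [0, 0, 0.54], "fingers": 0}
    - {"dp": [0, 0, 0], "turn": [0, 0, 0], "fingers": 0}
    - {"dp": [0, 0, 0], "turn": [0, 0, 0], "fingers": 0}
    - {"dp": [0, 0, 0], "turn": [0, 0, 0], "fingers": 0}

```text
clock: 10.78
eef_pos: [400.8, -310.2, 67.7]
tcp_rot: [-3.139, -0.002, 1.564]
contact_force: [0.1, 0.1, 0.3]
opening: 0.993
grasp_force: 0.0
```

```bash
python3 - <<'E'
from rig import r
from h import *
f=r.grab_frame("wrist");pickle.dump(f,open("fe.pkl","wb"));g=r.grab_frame("top")
b=cv2.resize(g["pixels"][285:335,188:238],(300,300),interpolation=2)
a=f["pixels"][:, :];cv2.imwrite("pics/w6.png",np.hstack([cv2.resize(a,(500,375)),np.pad(b,((0,75),(0,0),(0,0)))])[:,:,::-1])
go((405,-310,-10,90,0))
E
```

```text
[ 401.2 -309.6   68.2] 89.7 [-3.140e+00 -1.000e-03  1.565e+00]
-> (405, -310, -10) 90
[{"dp":[-0.00,0.03,0.65],"turn":[0,0,-0.02],"fingers":0},{"dp":[-0.00,0.03,0.65],"turn":[0,0,-0.02],"fingers":0},{"dp":[-0.00,0.03,0.65],"turn":[0,0,-0.02],"fingers":0}]
```

View pics/w6.png

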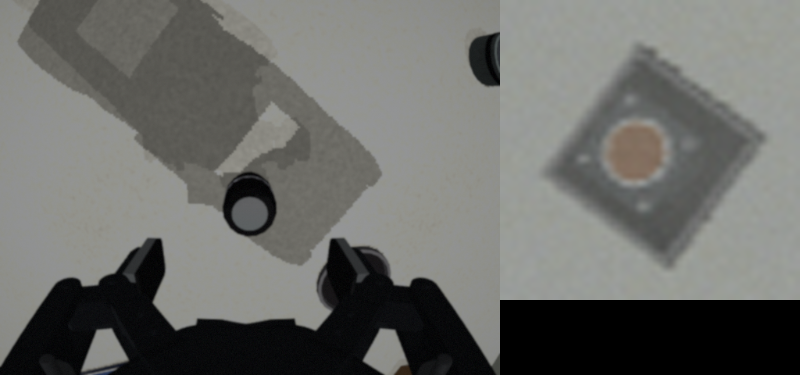

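The cube sits flat and square in its nest (right inset). The eyepiece top is at (319,273) in full-resolution wrist pixels.

```bash
python3 - <<'E'
from h import *
print(wpx(pickle.load(open("fe.pkl","rb")),(319,272.5),60))
E
```

```text
[ 403.53611096 -309.70767699]
```

Call:
play_rows:
  rows:
    - {"dp": [0, 0.05, 0.4], "turn": [0, 0, 0], "fingers": 0}
    - {"dp": [0, 0, 0.7], "turn": [0, 0, 0], "fingers": 0}
    - {"dp": [0, 0, 0.7], "turn": [0, 0, 0], "fingers": 0}
    - {"dp": [0, 0, 0.4], "turn": [0, 0, 0], "fingers": 0}
    - {"dp": [0, 0, 0.13], "turn": [0, 0, 0], "fingers": 0}

```text
clock: 11.3
eef_pos: [402.3, -308.6, -26.6]
tcp_rot: [-3.138, -0.003, 1.566]
contact_force: [-0.3, -0.5, -0.0]
opening: 1.004
grasp_force: 0.0
```

Call:
play_rows:
  rows:
    - {"dp": [0, 0, 0], "turn": [0, 0, 0], "fingers": 0}
    - {"dp": [0, 0, 0], "turn": [0, 0, 0], "fingers": 0}
    - {"dp": [0, 0, 0], "turn": [0, 0, 0], "fingers": 0.2}
    - {"dp": [0, 0, 0], "turn": [0, 0, 0], "fingers": 0.4}
    - {"dp": [0, 0, 0], "turn": [0, 0, 0], "fingers": 0.5}

```text
clock: 11.72
eef_pos: [404.6, -311.6, -23.2]
tcp_rot: [3.14, 0.001, 1.564]
contact_force: [0.6, 0.1, 0.3]
opening: 0.604
grasp_force: 0.0
```

Call:
play_rows:
  rows:
    - {"dp": [0, 0, 0], "turn": [0, 0, 0], "fingers": 1}
    - {"dp": [0, 0, 0], "turn": [0, 0, 0], "fingers": 1}
    - {"dp": [0, 0, 0], "turn": [0, 0, 0], "fingers": 1}
    - {"dp": [0, 0, 0], "turn": [0, 0, 0], "fingers": 1}
    - {"dp": [0, 0, 0], "turn": [0, 0, 0], "fingers": 1}

```text
clock: 12.13
eef_pos: [404.4, -311.5, -23.3]
tcp_rot: [3.141, 0.001, 1.564]
contact_force: [-0.4, 1.2, 7.8]
opening: 0.465
grasp_force: 29.4
```

```bash
python3 - <<'E'
from h import *
go((403.5,-309.7,50,90,1),(477.4,101.7,50,90,1),smax=.75)
E
```

```text
[ 404.4 -311.5  -23.3] 89.6 [3.141e+00 1.000e-03 1.564e+00]
-> (403.5, -309.7, 50) 90
[{"dp":[0.02,-0.01,-0.61],"turn":[0,0,-0.02],"fingers":1},{"dp":[0.02,-0.01,-0.61],"turn":[0,0,-0.02],"fingers":1},{"dp":[0.02,-0.01,-0.61],"turn":[0,0,-0.02],"fingers":1}]
-> (477.4, 101.7, 50) 90
[{"dp":[0.73,0.13,-0.00],"turn":[0,0,0.00],"fingers":1},{"dp":[0.73,0.13,-0.00],"turn":[0,0,0.00],"fingers":1},{"dp":[0.73,0.13,-0.00],"turn":[0,0,0.00],"fingers":1},{"dp":[0.73,0.13,-0.00],"turn":[0,0,0.00],"fingers":1},{"dp":[0.73,0.13,-0.00],"turn":[0,0,0.00],"fingers":1}]
[{"dp":[0.73,0.13,-0.00],"turn":[0,0,0.00],"fingers":1},{"dp":[0.73,0.13,-0.00],"turn":[0,0,0.00],"fingers":1},{"dp":[0.73,0.13,-0.00],"turn":[0,0,0.00],"fingers":1},{"dp":[0.73,0.13,-0.00],"turn":[0,0,0.00],"fingers":1},{"dp":[0.73,0.13,-0.00],"turn":[0,0,0.00],"fingers":1}]
[{"dp":[0.73,0.13,-0.00],"turn":[0,0,0.00],"fingers":1},{"dp":[0.73,0.13,-0.00],"turn":[0,0,0.00],"fingers":1},{"dp":[0.73,0.13,-0.00],"turn":[0,0,0.00],"fingers":1},{"dp":[0.73,0.13,-0.00],"turn":[0,0,0.00],"fingers":1}]
```

Call:
play_rows:
  rows:
    - {"dp": [0, 0, -0.2], "turn": [0, 0, 0], "fingers": 1}
    - {"dp": [0, 0, -0.6], "turn": [0, 0, 0], "fingers": 1}
    - {"dp": [0, 0, -0.7], "turn": [0, 0, 0], "fingers": 1}
    - {"dp": [0, 0, -0.4], "turn": [0, 0, 0], "fingers": 1}
    - {"dp": [0.73, 0.13, 0], "turn": [0, 0, 0], "fingers": 1}

```text
clock: 12.55
eef_pos: [412.2, -286.7, 56.1]
tcp_rot: [3.135, 0.006, 1.562]
contact_force: [1.9, 0.1, -0.9]
opening: 0.459
grasp_force: 30.5
```

Call:
play_rows:
  rows:
    - {"dp": [0.73, 0.13, 0], "turn": [0, 0, 0], "fingers": 1}
    - {"dp": [0.73, 0.13, 0], "turn": [0, 0, 0], "fingers": 1}
    - {"dp": [0.73, 0.13, 0], "turn": [0, 0, 0], "fingers": 1}
    - {"dp": [0.73, 0.13, 0], "turn": [0, 0, 0], "fingers": 1}
    - {"dp": [0.73, 0.13, 0], "turn": [0, 0, 0], "fingers": 1}

```text
clock: 12.97
eef_pos: [436.4, -134.9, 52.4]
tcp_rot: [3.141, 0.0, 1.564]
contact_force: [-0.1, 0.6, -0.3]
opening: 0.459
grasp_force: 30.5
```

Call:
play_rows:
  rows:
    - {"dp": [0.73, 0.13, 0], "turn": [0, 0, 0], "fingers": 1}
    - {"dp": [0.73, 0.13, 0], "turn": [0, 0, 0], "fingers": 1}
    - {"dp": [0.73, 0.13, 0], "turn": [0, 0, 0], "fingers": 1}
    - {"dp": [0.73, 0.13, 0], "turn": [0, 0, 0], "fingers": 1}
    - {"dp": [0.73, 0.13, 0], "turn": [0, 0, 0], "fingers": 1}

```text
clock: 13.38
eef_pos: [463.4, 11.1, 52.4]
tcp_rot: [3.141, 0.0, 1.564]
contact_force: [0.4, 0.4, -1.3]
opening: 0.46
grasp_force: 30.5
```

Call:
play_rows:
  rows:
    - {"dp": [0.73, 0.13, 0], "turn": [0, 0, 0], "fingers": 1}
    - {"dp": [0.73, 0.13, 0], "turn": [0, 0, 0], "fingers": 1}
    - {"dp": [0.63, 0.13, 0], "turn": [0, 0, 0], "fingers": 1}
    - {"dp": [0, 0, 0], "turn": [0, 0, 0], "fingers": 1}
    - {"dp": [0, 0, 0], "turn": [0, 0, 0], "fingers": 1}

```text
clock: 13.8
eef_pos: [479.6, 94.2, 52.3]
tcp_rot: [3.141, 0.0, 1.567]
contact_force: [1.0, -0.7, -1.4]
opening: 0.457
grasp_force: 30.5
```

Call:
play_rows:
  rows:
    - {"dp": [0, 0, 0], "turn": [0, 0, 0], "fingers": 1}
    - {"dp": [0, 0, 0], "turn": [0, 0, 0], "fingers": 1}
    - {"dp": [0, 0, 0], "turn": [0, 0, 0], "fingers": 1}

```text
clock: 14.05
eef_pos: [479.2, 92.2, 51.8]
tcp_rot: [-3.141, 0.0, 1.563]
contact_force: [0.2, -0.0, -0.7]
opening: 0.463
grasp_force: 30.5
```

```bash
python3 - <<'E'
from rig import r
from h import *
f=r.grab_frame("wrist");cv2.imwrite("pics/w7.png",f["pixels"][:,:,::-1])
go((477.4,101.7,-19.5,90,1),smax=.4)
E
```

```text
[479.3  92.2  51.9] 89.5 [-3.141  0.     1.563]
-> (477.4, 101.7, -19.5) 90
[{"dp":[0.05,-0.01,0.36],"turn":[0,0,-0.02],"fingers":1},{"dp":[0.05,-0.01,0.36],"turn":[0,0,-0.02],"fingers":1},{"dp":[0.05,-0.01,0.36],"turn":[0,0,-0.02],"fingers":1},{"dp":[0.05,-0.01,0.36],"turn":[0,0,-0.02],"fingers":1},{"dp":[0.05,-0.01,0.36],"turn":[0,0,-0.02],"fingers":1}]
```

View pics/w7.png

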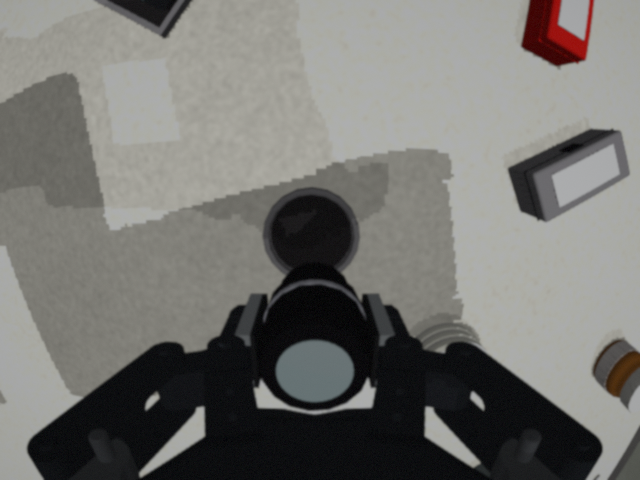

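The eyepiece is upright in the grip at (315,340), with the small nest ahead at (311,233).

Call:
play_rows:
  rows:
    - {"dp": [0.1, -0.02, 0.3], "turn": [0, 0, 0], "fingers": 1}
    - {"dp": [0.1, -0.02, 0.4], "turn": [0, 0, 0], "fingers": 1}
    - {"dp": [0, 0, 0.4], "turn": [0, 0, 0], "fingers": 1}
    - {"dp": [0, 0, 0.3], "turn": [0, 0, 0], "fingers": 1}
    - {"dp": [0, 0, 0.2], "turn": [0, 0, 0], "fingers": 1}

```text
clock: 14.52
eef_pos: [477.3, 100.4, -13.3]
tcp_rot: [-3.14, 0.0, 1.563]
contact_force: [-0.3, -0.3, -0.7]
opening: 0.459
grasp_force: 30.5
```

Call:
play_rows:
  rows:
    - {"dp": [0, 0, 0.1], "turn": [0, 0, 0], "fingers": 1}
    - {"dp": [0, 0, 0], "turn": [0, 0, 0], "fingers": 1}
    - {"dp": [0, 0, 0], "turn": [0, 0, 0], "fingers": 1}
    - {"dp": [0, 0, 0.03], "turn": [0, 0, 0], "fingers": 1}
    - {"dp": [0, 0, 0], "turn": [0, 0, 0], "fingers": 1}

```text
clock: 14.93
eef_pos: [478.4, 101.2, -16.9]
tcp_rot: [3.141, -0.0, 1.564]
contact_force: [-0.6, -0.5, -0.7]
opening: 0.462
grasp_force: 30.5
```

Call:
play_rows:
  rows:
    - {"dp": [0, 0, 0.04], "turn": [0, 0, 0], "fingers": 1}
    - {"dp": [0, 0, 0.03], "turn": [0, 0, 0], "fingers": 1}
    - {"dp": [0, 0, 0], "turn": [0, 0, 0], "fingers": 1}
    - {"dp": [0, 0, 0], "turn": [0, 0, 0], "fingers": 1}

```text
clock: 15.27
eef_pos: [477.9, 101.2, -20.2]
tcp_rot: [-3.142, 0.0, 1.564]
contact_force: [-0.5, 0.2, 0.3]
opening: 0.455
grasp_force: 30.5
```

Call:
play_rows:
  rows:
    - {"dp": [0, 0, 0.01], "turn": [0, 0, 0], "fingers": 0.5}
    - {"dp": [0, 0, 0], "turn": [0, 0, 0], "fingers": 0.3}
    - {"dp": [0, 0, 0], "turn": [0, 0, 0], "fingers": 0}
    - {"dp": [0, 0, 0], "turn": [0, 0, 0], "fingers": 0}
    - {"dp": [0, 0, -0.2], "turn": [0, 0, 0], "fingers": 0}

```text
clock: 15.68
eef_pos: [477.0, 101.0, -13.3]
tcp_rot: [-3.14, 0.0, 1.564]
contact_force: [0.1, 0.6, 0.3]
opening: 0.999
grasp_force: 0.0
```

Call:
play_rows:
  rows:
    - {"dp": [0, 0, -0.7], "turn": [0, 0, 0], "fingers": 0}
    - {"dp": [0, 0, -0.8], "turn": [0, 0, 0], "fingers": 0}
    - {"dp": [0, 0, -0.3], "turn": [0, 0, 0], "fingers": 0}
    - {"dp": [0, 0, 0], "turn": [0, 0, 0], "fingers": 0}
    - {"dp": [0, 0, 0], "turn": [0, 0, 0], "fingers": 0}

```text
clock: 16.1
eef_pos: [478.6, 101.3, 60.4]
tcp_rot: [3.139, -0.0, 1.564]
contact_force: [-0.1, 0.5, 0.5]
opening: 0.999
grasp_force: 0.0
```

```bash
python3 - <<'E'
from h import *
go((662.4,-167,65,75,0))
E
```

```text
[478.6 101.3  60.4] 89.6 [ 3.139 -0.     1.564]
-> (662.4, -167, 65) 75
[{"dp":[-0.67,0.46,-0.01],"turn":[0,0,0.24],"fingers":0},{"dp":[-0.66,0.48,-0.01],"turn":[0,0,0.24],"fingers":0},{"dp":[-0.64,0.50,-0.01],"turn":[0,0,0.24],"fingers":0},{"dp":[-0.63,0.51,-0.01],"turn":[0,0,0.24],"fingers":0},{"dp":[-0.62,0.53,-0.01],"turn":[0,0,0.24],"fingers":0}]
[{"dp":[-0.60,0.55,-0.01],"turn":[0,0,0.24],"fingers":0},{"dp":[-0.59,0.56,-0.01],"turn":[0,0,0.24],"fingers":0},{"dp":[-0.57,0.58,-0.01],"turn":[0,0,0.24],"fingers":0},{"dp":[-0.56,0.59,-0.01],"turn":[0,0,0.24],"fingers":0},{"dp":[-0.54,0.60,-0.01],"turn":[0,0,0.24],"fingers":0}]
```

Call:
play_rows:
  rows:
    - {"dp": [-0.67, 0.46, -0.01], "turn": [0, 0, 0.24], "fingers": 0}
    - {"dp": [-0.66, 0.48, -0.01], "turn": [0, 0, 0.24], "fingers": 0}
    - {"dp": [-0.64, 0.5, -0.01], "turn": [0, 0, 0.24], "fingers": 0}
    - {"dp": [-0.63, 0.51, -0.01], "turn": [0, 0, 0.24], "fingers": 0}
    - {"dp": [-0.62, 0.53, -0.01], "turn": [0, 0, 0.24], "fingers": 0}

```text
clock: 16.52
eef_pos: [569.3, -34.5, 60.0]
tcp_rot: [-3.139, 0.0, 1.437]
contact_force: [0.2, 0.7, -0.2]
opening: 1.0
grasp_force: 0.0
```

Call:
play_rows:
  rows:
    - {"dp": [-0.6, 0.55, -0.01], "turn": [0, 0, 0.24], "fingers": 0}
    - {"dp": [-0.59, 0.56, -0.01], "turn": [0, 0, 0.24], "fingers": 0}
    - {"dp": [-0.57, 0.58, -0.01], "turn": [0, 0, 0.24], "fingers": 0}
    - {"dp": [-0.56, 0.59, -0.01], "turn": [0, 0, 0.24], "fingers": 0}
    - {"dp": [-0.54, 0.6, -0.01], "turn": [0, 0, 0.24], "fingers": 0}

```text
clock: 16.93
eef_pos: [661.8, -167.9, 61.5]
tcp_rot: [-3.139, 0.0, 1.311]
contact_force: [0.6, 0.4, 0.8]
opening: 0.997
grasp_force: 0.0
```

Call:
play_rows:
  rows:
    - {"dp": [0, 0, 0], "turn": [0, 0, 0], "fingers": 0}
    - {"dp": [0, 0, 0], "turn": [0, 0, 0], "fingers": 0}
    - {"dp": [0, 0, 0], "turn": [0, 0, 0], "fingers": 0}
    - {"dp": [0, 0, 0], "turn": [0, 0, 0], "fingers": 0}

```text
clock: 17.27
eef_pos: [660.9, -165.6, 62.3]
tcp_rot: [-3.139, -0.0, 1.313]
contact_force: [0.2, 0.8, 0.9]
opening: 1.003
grasp_force: 0.0
```

```bash
python3 - <<'E'
from rig import r
from h import *
f=r.grab_frame("wrist");pickle.dump(f,open("fl.pkl","wb"));g=r.grab_frame("top")
b=cv2.resize(g["pixels"][248:298,258:308],(300,300),interpolation=2)
cv2.imwrite("pics/w8.png",np.hstack([cv2.resize(f["pixels"],(500,375)),np.pad(b,((0,75),(0,0),(0,0)))])[:,:,::-1])
go((662.4,-167,-30,75,0))
E
```

```text
[ 661.5 -165.5   63. ] 75.3 [-3.141 -0.     1.314]
-> (662.4, -167, -30) 75
[{"dp":[-0.01,0.01,0.78],"turn":[0,0,0.02],"fingers":0},{"dp":[-0.01,0.01,0.78],"turn":[0,0,0.02],"fingers":0},{"dp":[-0.01,0.01,0.78],"turn":[0,0,0.02],"fingers":0}]
```

View pics/w8.png

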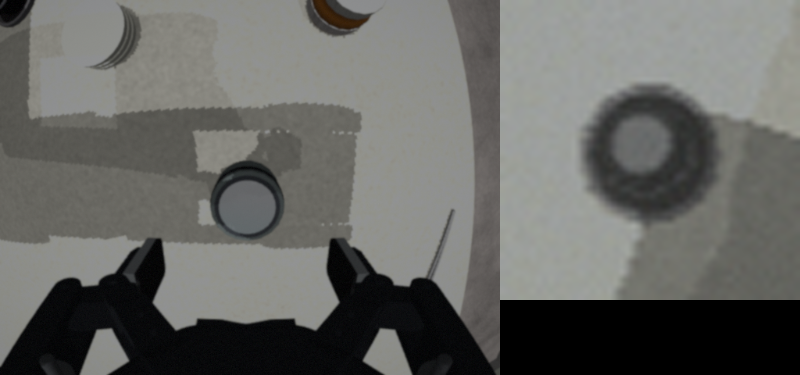

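The eyepiece is seated in the small nest (right inset). The lens top is centred between the fingers at about (316,265).

```bash
python3 - <<'E'
from h import *
print(wpx(pickle.load(open("fl.pkl","rb")),(316,265),42))
E
```

```text
[ 661.77029841 -165.44354413]
```

Call:
play_rows:
  rows:
    - {"dp": [0, 0, 0.4], "turn": [0, 0, 0], "fingers": 0}
    - {"dp": [0, 0, 0.5], "turn": [0, 0, 0], "fingers": 0}
    - {"dp": [0, 0, 0.4], "turn": [0, 0, 0], "fingers": 0}
    - {"dp": [0, 0, 0], "turn": [0, 0, 0], "fingers": 0}
    - {"dp": [0, 0, 0], "turn": [0, 0, 0], "fingers": 0}

```text
clock: 17.78
eef_pos: [661.4, -165.8, 10.9]
tcp_rot: [-3.14, 0.0, 1.314]
contact_force: [-0.4, 0.6, 1.0]
opening: 1.001
grasp_force: 0.0
```

Lens is centred; descending 42 mm and gripping.

Call:
play_rows:
  rows:
    - {"dp": [0, 0, 0.4], "turn": [0, 0, 0], "fingers": 0}
    - {"dp": [0, 0, 0.4], "turn": [0, 0, 0], "fingers": 0}
    - {"dp": [0, 0, 0.25], "turn": [0, 0, 0], "fingers": 0}
    - {"dp": [0, 0, 0], "turn": [0, 0, 0], "fingers": 0}
    - {"dp": [0, 0, 0], "turn": [0, 0, 0], "fingers": 0.2}

```text
clock: 18.2
eef_pos: [662.4, -166.6, -30.1]
tcp_rot: [-3.142, 0.0, 1.313]
contact_force: [0.0, 0.5, 0.2]
opening: 0.881
grasp_force: 0.0
```

Call:
play_rows:
  rows:
    - {"dp": [0, 0, 0], "turn": [0, 0, 0], "fingers": 0.3}
    - {"dp": [0, 0, 0], "turn": [0, 0, 0], "fingers": 0.6}
    - {"dp": [0, 0, 0], "turn": [0, 0, 0], "fingers": 1}
    - {"dp": [0, 0, 0], "turn": [0, 0, 0], "fingers": 1}
    - {"dp": [0, 0, 0], "turn": [0, 0, 0], "fingers": 1}

```text
clock: 18.62
eef_pos: [663.1, -166.8, -29.2]
tcp_rot: [3.14, -0.0, 1.313]
contact_force: [-0.7, 0.1, 6.8]
opening: 0.646
grasp_force: 31.9
```

```bash
python3 - <<'E'
from h import *
from rig import r
print(r.sense()["opening"],r.sense()["grasp_force"])
go((661.5,-165.5,40,75,1),(515.8,-411.6,40,75,1),smax=.7)
E
```

```text
0.6460099850596904 31.913316249847412
[ 663.1 -166.8  -29.2] 75.2 [ 3.14  -0.     1.313]
-> (661.5, -165.5, 40) 75
[{"dp":[0.01,-0.02,-0.58],"turn":[0,0,0.01],"fingers":1},{"dp":[0.01,-0.02,-0.58],"turn":[0,0,0.01],"fingers":1},{"dp":[0.01,-0.02,-0.58],"turn":[0,0,0.01],"fingers":1}]
-> (515.8, -411.6, 40) 75
[{"dp":[-0.63,-0.18,-0.00],"turn":[0,0,0.00],"fingers":1},{"dp":[-0.63,-0.18,-0.00],"turn":[0,0,0.00],"fingers":1},{"dp":[-0.63,-0.18,-0.00],"turn":[0,0,0.00],"fingers":1},{"dp":[-0.63,-0.18,-0.00],"turn":[0,0,0.00],"fingers":1},{"dp":[-0.63,-0.18,-0.00],"turn":[0,0,0.00],"fingers":1}]
[{"dp":[-0.63,-0.18,-0.00],"turn":[0,0,0.00],"fingers":1},{"dp":[-0.63,-0.18,-0.00],"turn":[0,0,0.00],"fingers":1},{"dp":[-0.63,-0.18,-0.00],"turn":[0,0,0.00],"fingers":1},{"dp":[-0.63,-0.18,-0.00],"turn":[0,0,0.00],"fingers":1},{"dp":[-0.63,-0.18,-0.00],"turn":[0,0,0.00],"fingers":1}]
[{"dp":[-0.63,-0.18,-0.00],"turn":[0,0,0.00],"fingers":1}]
```

Call:
play_rows:
  rows:
    - {"dp": [0, 0, -0.2], "turn": [0, 0, 0], "fingers": 1}
    - {"dp": [0, 0, -0.6], "turn": [0, 0, 0], "fingers": 1}
    - {"dp": [0, 0, -0.6], "turn": [0, 0, 0], "fingers": 1}
    - {"dp": [0, 0, -0.35], "turn": [0, 0, 0], "fingers": 1}
    - {"dp": [-0.63, -0.18, 0], "turn": [0, 0, 0], "fingers": 1}

```text
clock: 19.03
eef_pos: [653.5, -187.3, 43.8]
tcp_rot: [3.134, -0.001, 1.315]
contact_force: [1.1, -0.3, -2.1]
opening: 0.648
grasp_force: 32.6
```

Call:
play_rows:
  rows:
    - {"dp": [-0.63, -0.18, 0], "turn": [0, 0, 0], "fingers": 1}
    - {"dp": [-0.63, -0.18, 0], "turn": [0, 0, 0], "fingers": 1}
    - {"dp": [-0.63, -0.18, 0], "turn": [0, 0, 0], "fingers": 1}
    - {"dp": [-0.63, -0.18, 0], "turn": [0, 0, 0], "fingers": 1}
    - {"dp": [-0.63, -0.18, 0], "turn": [0, 0, 0], "fingers": 1}

```text
clock: 19.45
eef_pos: [581.1, -302.8, 39.7]
tcp_rot: [3.141, 0.0, 1.313]
contact_force: [0.9, 0.0, -2.7]
opening: 0.644
grasp_force: 32.6
```

Call:
play_rows:
  rows:
    - {"dp": [-0.63, -0.18, 0], "turn": [0, 0, 0], "fingers": 1}
    - {"dp": [-0.63, -0.18, 0], "turn": [0, 0, 0], "fingers": 1}
    - {"dp": [-0.63, -0.18, 0], "turn": [0, 0, 0], "fingers": 1}
    - {"dp": [-0.63, -0.18, 0], "turn": [0, 0, 0], "fingers": 1}
    - {"dp": [-0.6, -0.18, 0], "turn": [0, 0, 0], "fingers": 1}

```text
clock: 19.87
eef_pos: [514.4, -414.5, 39.7]
tcp_rot: [3.141, 0.0, 1.313]
contact_force: [0.4, -0.2, -2.4]
opening: 0.649
grasp_force: 32.6
```

Call:
play_rows:
  rows:
    - {"dp": [0, 0, 0], "turn": [0, 0, 0], "fingers": 1}
    - {"dp": [0, 0, 0], "turn": [0, 0, 0], "fingers": 1}
    - {"dp": [0, 0, 0], "turn": [0, 0, 0], "fingers": 1}
    - {"dp": [0, 0, 0], "turn": [0, 0, 0], "fingers": 1}
    - {"dp": [0, 0, 0], "turn": [0, 0, 0], "fingers": 1}

```text
clock: 20.28
eef_pos: [515.8, -412.4, 39.4]
tcp_rot: [3.142, -0.0, 1.314]
contact_force: [0.2, -0.3, -1.8]
opening: 0.648
grasp_force: 32.6
```

```bash
python3 - <<'E'
from h import *
go((515.8,-411.6,-25.9,75,1),smax=.4)
E
```

```text
[ 515.8 -412.4   39.4] 75.3 [ 3.142 -0.     1.314]
-> (515.8, -411.6, -25.9) 75
[{"dp":[0.00,-0.00,0.33],"turn":[0,0,0.01],"fingers":1},{"dp":[0.00,-0.00,0.33],"turn":[0,0,0.01],"fingers":1},{"dp":[0.00,-0.00,0.33],"turn":[0,0,0.01],"fingers":1},{"dp":[0.00,-0.00,0.33],"turn":[0,0,0.01],"fingers":1},{"dp":[0.00,-0.00,0.33],"turn":[0,0,0.01],"fingers":1}]
```

Call:
play_rows:
  rows:
    - {"dp": [0, 0, 0.4], "turn": [0, 0, 0], "fingers": 1}
    - {"dp": [0, 0, 0.5], "turn": [0, 0, 0], "fingers": 1}
    - {"dp": [0, 0, 0.4], "turn": [0, 0, 0], "fingers": 1}
    - {"dp": [0, 0, 0.2], "turn": [0, 0, 0], "fingers": 1}
    - {"dp": [0, 0, 0.05], "turn": [0, 0, 0], "fingers": 1}

```text
clock: 20.7
eef_pos: [514.7, -411.9, -24.3]
tcp_rot: [-3.139, -0.001, 1.314]
contact_force: [0.0, 0.3, -1.1]
opening: 0.648
grasp_force: 32.7
```

Call:
play_rows:
  rows:
    - {"dp": [0, 0, 0], "turn": [0, 0, 0], "fingers": 1}
    - {"dp": [0, 0, 0], "turn": [0, 0, 0], "fingers": 1}
    - {"dp": [0, 0, 0.03], "turn": [0, 0, 0], "fingers": 1}
    - {"dp": [0, 0, 0], "turn": [0, 0, 0], "fingers": 1}
    - {"dp": [0, 0, 0], "turn": [0, 0, 0], "fingers": 1}

```text
clock: 21.12
eef_pos: [515.6, -413.6, -23.1]
tcp_rot: [3.141, 0.0, 1.313]
contact_force: [0.4, 0.2, -2.2]
opening: 0.648
grasp_force: 32.7
```

Call:
play_rows:
  rows:
    - {"dp": [0, 0, 0.04], "turn": [0, 0, 0], "fingers": 1}
    - {"dp": [0, 0, 0.03], "turn": [0, 0, 0], "fingers": 1}
    - {"dp": [0, 0, 0], "turn": [0, 0, 0], "fingers": 1}
    - {"dp": [0, 0, 0], "turn": [0, 0, 0], "fingers": 1}

```text
clock: 21.45
eef_pos: [515.4, -413.5, -26.2]
tcp_rot: [3.141, 0.0, 1.313]
contact_force: [-0.8, 1.1, 3.1]
opening: 0.643
grasp_force: 33.0
```

Call:
play_rows:
  rows:
    - {"dp": [0, 0, 0.01], "turn": [0, 0, 0], "fingers": 0.3}
    - {"dp": [0, 0, 0], "turn": [0, 0, 0], "fingers": 0.2}
    - {"dp": [0, 0, 0], "turn": [0, 0, 0], "fingers": 0}
    - {"dp": [0, 0, 0], "turn": [0, 0, 0], "fingers": 0}
    - {"dp": [0, 0, -0.2], "turn": [0, 0, 0], "fingers": 0}

```text
clock: 21.87
eef_pos: [514.3, -412.6, -20.2]
tcp_rot: [-3.139, -0.001, 1.313]
contact_force: [-0.0, -0.0, -1.1]
opening: 1.0
grasp_force: 0.0
```

Call:
play_rows:
  rows:
    - {"dp": [0, 0, -0.7], "turn": [0, 0, 0], "fingers": 0}
    - {"dp": [0, 0, -0.8], "turn": [0, 0, 0], "fingers": 0}
    - {"dp": [0, 0, -0.4], "turn": [0, 0, 0], "fingers": 0}
    - {"dp": [0, 0, 0], "turn": [0, 0, 0], "fingers": 0}
    - {"dp": [0, 0, 0], "turn": [0, 0, 0], "fingers": 0}

```text
clock: 22.28
eef_pos: [516.0, -413.9, 58.6]
tcp_rot: [3.139, 0.001, 1.313]
contact_force: [-0.7, 0.3, -0.5]
opening: 0.999
grasp_force: 0.0
```

```bash
python3 - <<'E'
from h import *
go((656.6,151.7,68,24.7,0))
E
```

```text
[ 516.  -413.9   58.6] 75.2 [3.139e+00 1.000e-03 1.313e+00]
-> (656.6, 151.7, 68) 24.7
[{"dp":[0.86,-0.01,-0.01],"turn":[0,0,0.50],"fingers":0},{"dp":[0.86,-0.06,-0.01],"turn":[0,0,0.50],"fingers":0},{"dp":[0.85,-0.10,-0.01],"turn":[0,0,0.50],"fingers":0},{"dp":[0.84,-0.14,-0.01],"turn":[0,0,0.50],"fingers":0},{"dp":[0.84,-0.19,-0.01],"turn":[0,0,0.50],"fingers":0}]
[{"dp":[0.83,-0.23,-0.01],"turn":[0,0,0.50],"fingers":0},{"dp":[0.81,-0.27,-0.01],"turn":[0,0,0.50],"fingers":0},{"dp":[0.80,-0.32,-0.01],"turn":[0,0,0.50],"fingers":0},{"dp":[0.78,-0.36,-0.01],"turn":[0,0,0.50],"fingers":0},{"dp":[0.76,-0.40,-0.01],"turn":[0,0,0.50],"fingers":0}]
[{"dp":[0.74,-0.44,-0.01],"turn":[0,0,0.50],"fingers":0},{"dp":[0.71,-0.47,-0.01],"turn":[0,0,0.50],"fingers":0},{"dp":[0.69,-0.51,-0.01],"turn":[0,0,0.50],"fingers":0},{"dp":[0.66,-0.54,-0.01],"turn":[0,0,0.50],"fingers":0},{"dp":[0.63,-0.58,-0.01],"turn":[0,0,0.50],"fingers":0}]
[{"dp":[0.60,-0.61,-0.01],"turn":[0,0,0.50],"fingers":0},{"dp":[0.57,-0.64,-0.01],"turn":[0,0,0.50],"fingers":0}]
```

Call:
play_rows:
  rows:
    - {"dp": [0.86, -0.01, -0.01], "turn": [0, 0, 0.5], "fingers": 0}
    - {"dp": [0.86, -0.06, -0.01], "turn": [0, 0, 0.5], "fingers": 0}
    - {"dp": [0.85, -0.1, -0.01], "turn": [0, 0, 0.5], "fingers": 0}
    - {"dp": [0.84, -0.14, -0.01], "turn": [0, 0, 0.5], "fingers": 0}
    - {"dp": [0.84, -0.19, -0.01], "turn": [0, 0, 0.5], "fingers": 0}

```text
clock: 22.7
eef_pos: [556.1, -245.0, 57.7]
tcp_rot: [-3.139, 0.0, 1.048]
contact_force: [0.7, 0.8, 0.2]
opening: 0.998
grasp_force: 0.0
```

Call:
play_rows:
  rows:
    - {"dp": [0.83, -0.23, -0.01], "turn": [0, 0, 0.5], "fingers": 0}
    - {"dp": [0.81, -0.27, -0.01], "turn": [0, 0, 0.5], "fingers": 0}
    - {"dp": [0.8, -0.32, -0.01], "turn": [0, 0, 0.5], "fingers": 0}
    - {"dp": [0.78, -0.36, -0.01], "turn": [0, 0, 0.5], "fingers": 0}
    - {"dp": [0.76, -0.4, -0.01], "turn": [0, 0, 0.5], "fingers": 0}

```text
clock: 23.12
eef_pos: [598.0, -78.4, 59.7]
tcp_rot: [-3.14, 0.001, 0.786]
contact_force: [-0.0, -0.5, -0.5]
opening: 1.003
grasp_force: 0.0
```

Call:
play_rows:
  rows:
    - {"dp": [0.74, -0.44, -0.01], "turn": [0, 0, 0.5], "fingers": 0}
    - {"dp": [0.71, -0.47, -0.01], "turn": [0, 0, 0.5], "fingers": 0}
    - {"dp": [0.69, -0.51, -0.01], "turn": [0, 0, 0.5], "fingers": 0}
    - {"dp": [0.66, -0.54, -0.01], "turn": [0, 0, 0.5], "fingers": 0}
    - {"dp": [0.63, -0.58, -0.01], "turn": [0, 0, 0.5], "fingers": 0}

```text
clock: 23.53
eef_pos: [640.2, 87.2, 61.6]
tcp_rot: [-3.141, 0.002, 0.525]
contact_force: [0.1, -0.5, 0.4]
opening: 1.002
grasp_force: 0.0
```

Call:
play_rows:
  rows:
    - {"dp": [0.6, -0.61, -0.01], "turn": [0, 0, 0.5], "fingers": 0}
    - {"dp": [0.57, -0.64, -0.01], "turn": [0, 0, 0.5], "fingers": 0}
    - {"dp": [0, 0, 0], "turn": [0, 0, 0], "fingers": 0}
    - {"dp": [0, 0, 0], "turn": [0, 0, 0], "fingers": 0}
    - {"dp": [0, 0, 0], "turn": [0, 0, 0], "fingers": 0}

```text
clock: 23.95
eef_pos: [656.9, 151.5, 62.4]
tcp_rot: [-3.141, 0.003, 0.424]
contact_force: [0.0, -0.8, 0.5]
opening: 1.006
grasp_force: 0.0
```

```bash
python3 - <<'E'
from rig import r
from h import *
f=r.grab_frame("wrist");pickle.dump(f,open("fm.pkl","wb"));g=r.grab_frame("top")
b=cv2.resize(g["pixels"][237:287,448:498],(300,300),interpolation=2)
cv2.imwrite("pics/w9.png",np.hstack([cv2.resize(f["pixels"],(500,375)),np.pad(b,((0,75),(0,0),(0,0)))])[:,:,::-1])
go((656.6,151.7,-30,24.7,0))
E
```

```text
[657.3 150.6  63. ] 24.2 [-3.141e+00  2.000e-03  4.220e-01]
-> (656.6, 151.7, -30) 24.7
[{"dp":[-0.00,-0.01,0.78],"turn":[0,0,-0.03],"fingers":0},{"dp":[-0.00,-0.01,0.78],"turn":[0,0,-0.03],"fingers":0},{"dp":[-0.00,-0.01,0.78],"turn":[0,0,-0.03],"fingers":0}]
```

View pics/w9.png

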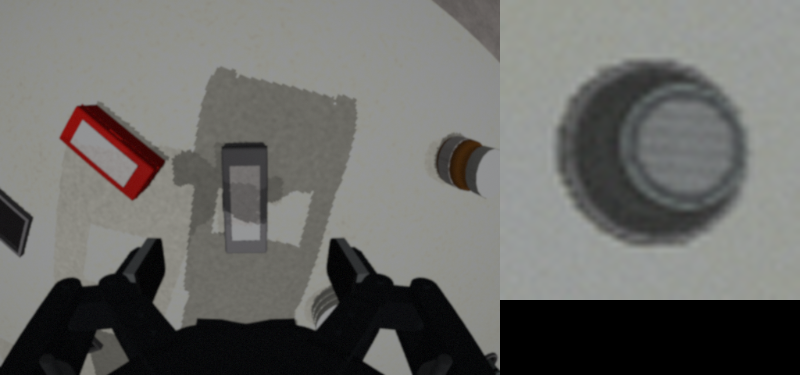

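The lens is in the large nest; its apparent shift is mostly parallax, checked below. The grey mailer is aligned between the fingers at (314,260), and the red one is well clear to the left.

```bash
python3 - <<'E'
from h import *
t=pickle.load(open("f0.pkl","rb"))["top"]
print("lens",px2w(t,(479,261.7),45));f=pickle.load(open("fm.pkl","rb"));print("mailer",wpx(f,(314,260),36))
a,b=wpx(f,(245*1.28,158*1.28),36),wpx(f,(246.5*1.28,252*1.28),36);print(np.degrees(np.arctan2(*(a-b)[::-1])))
E
```

```text
lens [ 513.39928832 -415.44474595]
mailer [657.06703725 152.73930026]
25.24905231379491
```

Call:
play_rows:
  rows:
    - {"dp": [0, 0, 0.4], "turn": [0, 0, 0], "fingers": 0}
    - {"dp": [0, 0, 0.5], "turn": [0, 0, 0], "fingers": 0}
    - {"dp": [0, 0, 0.4], "turn": [0, 0, 0], "fingers": 0}
    - {"dp": [0, 0, 0], "turn": [0, 0, 0], "fingers": 0}
    - {"dp": [0, 0, 0], "turn": [0, 0, 0], "fingers": 0}

```text
clock: 24.47
eef_pos: [657.2, 150.6, 11.1]
tcp_rot: [-3.141, 0.002, 0.421]
contact_force: [-0.0, 0.2, 0.5]
opening: 1.001
grasp_force: 0.0
```

Call:
play_rows:
  rows:
    - {"dp": [0.02, -0.04, 0.4], "turn": [0, 0, -0.15], "fingers": 0}
    - {"dp": [0, 0, 0.4], "turn": [0, 0, 0], "fingers": 0}
    - {"dp": [0, 0, 0.25], "turn": [0, 0, 0], "fingers": 0}
    - {"dp": [0, 0, 0], "turn": [0, 0, 0], "fingers": 0}
    - {"dp": [0, 0, 0], "turn": [0, 0, 0], "fingers": 0.3}

```text
clock: 24.88
eef_pos: [658.3, 153.5, -29.8]
tcp_rot: [-3.142, 0.0, 0.438]
contact_force: [0.3, -0.8, -0.4]
opening: 0.879
grasp_force: 0.0
```

Call:
play_rows:
  rows:
    - {"dp": [0, 0, 0], "turn": [0, 0, 0], "fingers": 0.5}
    - {"dp": [0, 0, 0], "turn": [0, 0, 0], "fingers": 0.6}
    - {"dp": [0, 0, 0], "turn": [0, 0, 0], "fingers": 1}
    - {"dp": [0, 0, 0], "turn": [0, 0, 0], "fingers": 1}
    - {"dp": [0, 0, 0], "turn": [0, 0, 0], "fingers": 1}

```text
clock: 25.3
eef_pos: [658.9, 154.0, -29.2]
tcp_rot: [3.141, -0.001, 0.438]
contact_force: [-0.7, -1.1, 6.2]
opening: 0.394
grasp_force: 31.5
```

```bash
python3 - <<'E'
from h import *
from rig import r
s=r.sense();p=s["eef_pos"];print(s["opening"],s["grasp_force"])
go((p[0],p[1],45,25,1),(510.7,415.7,45,79.7,1),smax=.7)
E
```

```text
0.394394744933899 31.511219143867493
[658.9 154.  -29.2] 25.1 [ 3.141e+00 -1.000e-03  4.380e-01]
-> (np.float64(658.8982488208367), np.float64(153.95711155130383), 45) 25
[{"dp":[0.00,0.00,-0.62],"turn":[0,0,0.01],"fingers":1},{"dp":[0.00,0.00,-0.62],"turn":[0,0,0.01],"fingers":1},{"dp":[0.00,0.00,-0.62],"turn":[0,0,0.01],"fingers":1}]
-> (510.7, 415.7, 45) 79.7
[{"dp":[-0.05,-0.68,-0.00],"turn":[0,0,-0.83],"fingers":1},{"dp":[0.01,-0.68,-0.00],"turn":[0,0,-0.83],"fingers":1},{"dp":[0.06,-0.68,-0.00],"turn":[0,0,-0.83],"fingers":1},{"dp":[0.12,-0.67,-0.00],"turn":[0,0,-0.83],"fingers":1},{"dp":[0.18,-0.66,-0.00],"turn":[0,0,-0.83],"fingers":1}]
[{"dp":[0.24,-0.64,-0.00],"turn":[0,0,-0.83],"fingers":1},{"dp":[0.29,-0.62,-0.00],"turn":[0,0,-0.83],"fingers":1},{"dp":[0.34,-0.59,-0.00],"turn":[0,0,-0.83],"fingers":1},{"dp":[0.39,-0.56,-0.00],"turn":[0,0,-0.83],"fingers":1},{"dp":[0.44,-0.52,-0.00],"turn":[0,0,-0.83],"fingers":1}]
[{"dp":[0.49,-0.48,-0.00],"turn":[0,0,-0.83],"fingers":1}]
```

Call:
play_rows:
  rows:
    - {"dp": [0, 0, -0.2], "turn": [0, 0, 0], "fingers": 1}
    - {"dp": [0, 0, -0.6], "turn": [0, 0, 0], "fingers": 1}
    - {"dp": [0, 0, -0.6], "turn": [0, 0, 0], "fingers": 1}
    - {"dp": [0, 0, -0.45], "turn": [0, 0, 0], "fingers": 1}
    - {"dp": [-0.05, -0.68, 0], "turn": [0, 0, -0.83], "fingers": 1}

```text
clock: 25.72
eef_pos: [649.5, 175.5, 48.6]
tcp_rot: [3.138, -0.007, 0.522]
contact_force: [1.1, 0.8, -0.8]
opening: 0.393
grasp_force: 30.6
```

Call:
play_rows:
  rows:
    - {"dp": [0.01, -0.68, 0], "turn": [0, 0, -0.83], "fingers": 1}
    - {"dp": [0.06, -0.68, 0], "turn": [0, 0, -0.83], "fingers": 1}
    - {"dp": [0.12, -0.67, 0], "turn": [0, 0, -0.83], "fingers": 1}
    - {"dp": [0.18, -0.66, 0], "turn": [0, 0, -0.83], "fingers": 1}
    - {"dp": [0.24, -0.64, 0], "turn": [0, 0, -0.83], "fingers": 1}

```text
clock: 26.13
eef_pos: [576.3, 297.0, 44.2]
tcp_rot: [-3.142, 0.0, 0.964]
contact_force: [-0.1, -0.5, -1.0]
opening: 0.393
grasp_force: 30.6
```

Call:
play_rows:
  rows:
    - {"dp": [0.29, -0.62, 0], "turn": [0, 0, -0.83], "fingers": 1}
    - {"dp": [0.34, -0.59, 0], "turn": [0, 0, -0.83], "fingers": 1}
    - {"dp": [0.39, -0.56, 0], "turn": [0, 0, -0.83], "fingers": 1}
    - {"dp": [0.44, -0.52, 0], "turn": [0, 0, -0.83], "fingers": 1}
    - {"dp": [0.49, -0.48, 0], "turn": [0, 0, -0.83], "fingers": 1}

```text
clock: 26.55
eef_pos: [508.4, 415.6, 44.2]
tcp_rot: [-3.141, 0.0, 1.399]
contact_force: [0.9, 0.3, -1.1]
opening: 0.392
grasp_force: 30.6
```

Call:
play_rows:
  rows:
    - {"dp": [0, 0, 0], "turn": [0, 0, 0], "fingers": 1}
    - {"dp": [0, 0, 0], "turn": [0, 0, 0], "fingers": 1}
    - {"dp": [0, 0, 0], "turn": [0, 0, 0], "fingers": 1}
    - {"dp": [0, 0, 0], "turn": [0, 0, 0], "fingers": 1}
    - {"dp": [0, 0, 0], "turn": [0, 0, 0], "fingers": 1}

```text
clock: 26.97
eef_pos: [509.9, 413.6, 43.9]
tcp_rot: [3.142, 0.0, 1.393]
contact_force: [0.4, -0.0, -1.9]
opening: 0.389
grasp_force: 30.6
```

```bash
python3 - <<'E'
from h import *
go((510.7,415.7,-25.9,79.7,1),smax=.4)
E
```

```text
[509.9 413.6  43.9] 79.8 [3.142 0.    1.393]
-> (510.7, 415.7, -25.9) 79.7
[{"dp":[0.01,0.00,0.35],"turn":[0,0,0.00],"fingers":1},{"dp":[0.01,0.00,0.35],"turn":[0,0,0.00],"fingers":1},{"dp":[0.01,0.00,0.35],"turn":[0,0,0.00],"fingers":1},{"dp":[0.01,0.00,0.35],"turn":[0,0,0.00],"fingers":1},{"dp":[0.01,0.00,0.35],"turn":[0,0,0.00],"fingers":1}]
```

Call:
play_rows:
  rows:
    - {"dp": [0.1, 0, 0.4], "turn": [0, 0, 0], "fingers": 1}
    - {"dp": [0, 0, 0.5], "turn": [0, 0, 0], "fingers": 1}
    - {"dp": [0, 0, 0.5], "turn": [0, 0, 0], "fingers": 1}
    - {"dp": [0, 0, 0.2], "turn": [0, 0, 0], "fingers": 1}
    - {"dp": [0, 0, 0.08], "turn": [0, 0, 0], "fingers": 1}

```text
clock: 27.38
eef_pos: [509.0, 417.2, -26.1]
tcp_rot: [-3.139, 0.003, 1.394]
contact_force: [-0.2, -0.3, 0.6]
opening: 0.393
grasp_force: 30.8
```

Call:
play_rows:
  rows:
    - {"dp": [0, 0, 0], "turn": [0, 0, 0], "fingers": 1}
    - {"dp": [0, 0, 0], "turn": [0, 0, 0], "fingers": 1}
    - {"dp": [0, 0, 0], "turn": [0, 0, 0], "fingers": 1}
    - {"dp": [0, 0, 0.03], "turn": [0, 0, 0], "fingers": 1}
    - {"dp": [0, 0, 0], "turn": [0, 0, 0], "fingers": 1}

```text
clock: 27.8
eef_pos: [510.5, 418.9, -23.9]
tcp_rot: [3.141, -0.001, 1.394]
contact_force: [-0.1, -0.1, -0.7]
opening: 0.393
grasp_force: 30.6
```

Call:
play_rows:
  rows:
    - {"dp": [0, 0, 0.04], "turn": [0, 0, 0], "fingers": 1}
    - {"dp": [0, 0, 0.02], "turn": [0, 0, 0], "fingers": 1}
    - {"dp": [0, 0, 0], "turn": [0, 0, 0], "fingers": 1}
    - {"dp": [0, 0, 0], "turn": [0, 0, 0], "fingers": 1}

```text
clock: 28.13
eef_pos: [510.4, 418.8, -26.2]
tcp_rot: [3.141, -0.001, 1.394]
contact_force: [-1.2, -1.5, 5.2]
opening: 0.394
grasp_force: 31.4
```

Call:
play_rows:
  rows:
    - {"dp": [0, 0, 0.01], "turn": [0, 0, 0], "fingers": 0.5}
    - {"dp": [0, 0, 0], "turn": [0, 0, 0], "fingers": 0.3}
    - {"dp": [0, 0, 0], "turn": [0, 0, 0], "fingers": 0}
    - {"dp": [0, 0, 0], "turn": [0, 0, 0], "fingers": 0}
    - {"dp": [0, 0, -0.2], "turn": [0, 0, 0], "fingers": 0}

```text
clock: 28.55
eef_pos: [509.1, 417.8, -20.7]
tcp_rot: [-3.14, 0.002, 1.394]
contact_force: [0.7, -0.9, 0.7]
opening: 1.0
grasp_force: 0.0
```

Call:
play_rows:
  rows:
    - {"dp": [0, 0, -0.7], "turn": [0, 0, 0], "fingers": 0}
    - {"dp": [0, 0, -0.8], "turn": [0, 0, 0], "fingers": 0}
    - {"dp": [0, 0, -0.8], "turn": [0, 0, 0], "fingers": 0}
    - {"dp": [0.6, 0, -0.6], "turn": [0, 0, 0], "fingers": 0}
    - {"dp": [0.8, 0, 0], "turn": [0, 0, 0], "fingers": 0}

```text
clock: 28.97
eef_pos: [522.6, 474.7, 103.8]
tcp_rot: [3.137, -0.006, 1.392]
contact_force: [2.1, 1.4, 1.1]
opening: 1.002
grasp_force: 0.0
```

Call:
play_rows:
  rows:
    - {"dp": [0.8, 0, 0], "turn": [0, 0, 0], "fingers": 0}
    - {"dp": [0.8, 0, 0], "turn": [0, 0, 0], "fingers": 0}
    - {"dp": [0.6, 0, 0], "turn": [0, 0, 0], "fingers": 0}
    - {"dp": [0, 0, 0], "turn": [0, 0, 0], "fingers": 0}
    - {"dp": [0, 0, 0], "turn": [0, 0, 0], "fingers": 0}

```text
clock: 29.38
eef_pos: [535.0, 561.2, 96.5]
tcp_rot: [-3.142, 0.0, 1.396]
contact_force: [-0.6, -0.1, -0.4]
opening: 0.998
grasp_force: 0.0
```

```bash
python3 - <<'E'
from rig import r
from h import *
g=r.grab_frame("top")["pixels"]
cv2.imwrite("pics/fin.png",cv2.resize(g[140:340,120:520],(800,400),interpolation=2)[:,:,::-1])
E
```

```text
(no output)
```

View pics/fin.png

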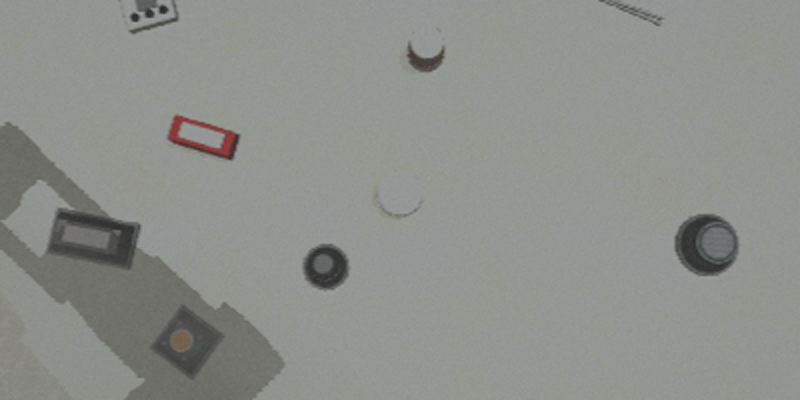

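All four accessories are seated in their nests: mailer (87,236), cube (181,341), eyepiece (323,264), lens (716,242). The dishes, jar and red look-alike are unmoved.

```bash
python3 -c "
from rig import r
print(r.sign_off())"
```

```text
the job is handed in; nothing more can be done
None
```

The eyepiece, lens, cube and mailer are each set down in their own nest and the job is handed in at about 29 s; the final top view showed all four seated and the dishes, jar and red look-alike unmoved, but sign-off returned no verdict.

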